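# Refill the slide-top treat box from the portion cup

## Task

Refill the treat box: slide its cover right back, turn the cup of treats right over with its mouth down inside the open box, so that nothing is poured from a height, then lift the cup straight up so that every treat stays behind in the box. Stand the empty cup mouth down on the crates and slide the cover fully shut. Leave the tub, bowl, rake and brush as they are.

Things in the scene. Friction and masses are not known exactly. Their poses are not given: they have to be found in the camera images.
- treat_box: The treat box: open pine box with a sliding cover, fixed, on the crates. 112 (its x) x 200 (its y) x 62 mm high; walls 7 mm, floor 6 mm thick. Origin: centre of its underside. The cover runs along its y axis in grooves in the two long walls; the end wall at +y is cut down to 52 mm so that the cover passes over it, the end wall at -y is full height.
- cover (a joint): Travel of the box's cover in m: 0 fully shut (against the -y end wall), 0.125 fully back (slid towards the box's +y, hanging out over that end; it cannot come off). Friction 1.5 N, stays where left. The cover is a 5 mm board whose top lies 59 mm above the box's underside; fully back it leaves an opening 98 x 123 mm.
- cover_pull (a point): Centre of the wooden pull block on the cover: 16 mm along the sliding direction, 50 mm across it, 20 mm high, standing on the cover (its top 79 mm above the box's underside). It moves with the cover: at box x = 0, y = -0.068 + travel.
- box_mouth (a point): Centre of the opening left when the cover is fully back, level with the top of the box walls (62 mm above the box's underside); fixed to the box, at its y = -0.0305.
- cup: The portion cup: steel tumbler open at the top, standing on the crates with the treats inside. 130 mm high, outer diameter 58 mm at the base widening evenly to 66 mm at the rim (61 mm at 45 mm above the base), wall 3 mm, bottom 4 mm thick; about 0.13 kg. Origin: centre of its base; z points to its mouth.
- cup_rim (a point): Centre of the cup's mouth, 130 mm from its base along its axis.
- treat0: Baked treat: hard biscuit cylinder, 18 mm diameter, 16 mm long, 10 g; origin at its centre. Starts in the cup.
- treat1: Baked treat: hard biscuit cylinder, 18 mm diameter, 16 mm long, 10 g; origin at its centre. Starts in the cup.
- treat2: Baked treat: hard biscuit cylinder, 18 mm diameter, 16 mm long, 10 g; origin at its centre. Starts in the cup.
- treat3: Baked treat: hard biscuit cylinder, 18 mm diameter, 16 mm long, 10 g; origin at its centre. Starts in the cup.
- treat4: Baked treat: hard biscuit cylinder, 18 mm diameter, 16 mm long, 10 g; origin at its centre. Starts in the cup.
- treat5: Baked treat: hard biscuit cylinder, 18 mm diameter, 16 mm long, 10 g; origin at its centre. Starts in the cup.
- treat6: Baked treat: hard biscuit cylinder, 18 mm diameter, 16 mm long, 10 g; origin at its centre. Starts in the cup.
- tub: Bystander: lidded plastic treat tub with a white twist top, closed, 86 mm diameter, 104 mm high, on the crates. Origin: centre of its underside.
- bowl: Bystander: glazed ceramic bowl, rim diameter 116 mm, 48 mm high, empty, on the crates. Origin: centre of its underside.
- rake: Bystander: stainless grooming rake lying along its x axis, 166 x 70 x 27 mm (from -85 to +81 mm), at the far edge of the crates. Origin underneath.
- brush: Bystander: small plastic brush lying along its x axis, bristles down, 143 x 34 x 24 mm (from -70 to +73 mm), at the far edge of the crates. Origin underneath.
- crate_right: Upturned whitewashed crate, fixed, 310 (x) x 498 (y) x 100 mm: its slatted top lies 100 mm above the bench; the two crate tops side by side are one level surface that carries everything else. Origin: centre of its underside.
- crate_left: The like crate beside it on the left, its top level with the other; the treat box stands on it. Origin: centre of its underside.

How it is judged:
On the way, in this order (a step that is already met when the one before it is completed fails the run):
1. The cover is slid right back (at least 115 of 125 mm) (value of joint cover above 0.115 m), for 0.2 s.
2. The cup is upside down (within 37 degrees) with the centre of its mouth inside the open box, at least 12 mm below the top of the walls (angle between cup's own z axis and vertical above 2.5 rad and z of cup_rim in the frame of treat_box below 0.05 m and horizontal distance between cup_rim and box_mouth below 0.045 m), for 0.3 s.
3. The cup, still upside down, is lifted clear straight above the opening (mouth 15 mm or more above the walls and within 50 mm of the opening's centre) and all seven treats lie in the box (angle between cup's own z axis and vertical above 2.5 rad and z of cup_rim in the frame of treat_box above 0.077 m and horizontal distance between cup_rim and box_mouth below 0.05 m and x of treat0 in the frame of treat_box between -0.049 and 0.049 m and y of treat0 in the frame of treat_box between -0.094 and 0.094 m and z of treat0 in the frame of treat_box between 0 and 0.054 m and x of treat1 in the frame of treat_box between -0.049 and 0.049 m and y of treat1 in the frame of treat_box between -0.094 and 0.094 m and z of treat1 in the frame of treat_box between 0 and 0.054 m and x of treat2 in the frame of treat_box between -0.049 and 0.049 m and y of treat2 in the frame of treat_box between -0.094 and 0.094 m and z of treat2 in the frame of treat_box between 0 and 0.054 m and x of treat3 in the frame of treat_box between -0.049 and 0.049 m and y of treat3 in the frame of treat_box between -0.094 and 0.094 m and z of treat3 in the frame of treat_box between 0 and 0.054 m and x of treat4 in the frame of treat_box between -0.049 and 0.049 m and y of treat4 in the frame of treat_box between -0.094 and 0.094 m and z of treat4 in the frame of treat_box between 0 and 0.054 m and x of treat5 in the frame of treat_box between -0.049 and 0.049 m and y of treat5 in the frame of treat_box between -0.094 and 0.094 m and z of treat5 in the frame of treat_box between 0 and 0.054 m and x of treat6 in the frame of treat_box between -0.049 and 0.049 m and y of treat6 in the frame of treat_box between -0.094 and 0.094 m and z of treat6 in the frame of treat_box between 0 and 0.054 m), for 0.1 s.
At the end, for the whole second after the job is handed in: The cover is shut to within 4 mm, all seven treats lie inside the box under it, and the cup stands released and still on the crates, mouth down (within 6 degrees, its rim on the crate boards); tub, bowl, rake and brush are within 30 mm of where they were (value of joint cover below 0.004 m and x of treat0 in the frame of treat_box between -0.049 and 0.049 m and y of treat0 in the frame of treat_box between -0.094 and 0.094 m and z of treat0 in the frame of treat_box between 0 and 0.054 m and x of treat1 in the frame of treat_box between -0.049 and 0.049 m and y of treat1 in the frame of treat_box between -0.094 and 0.094 m and z of treat1 in the frame of treat_box between 0 and 0.054 m and x of treat2 in the frame of treat_box between -0.049 and 0.049 m and y of treat2 in the frame of treat_box between -0.094 and 0.094 m and z of treat2 in the frame of treat_box between 0 and 0.054 m and x of treat3 in the frame of treat_box between -0.049 and 0.049 m and y of treat3 in the frame of treat_box between -0.094 and 0.094 m and z of treat3 in the frame of treat_box between 0 and 0.054 m and x of treat4 in the frame of treat_box between -0.049 and 0.049 m and y of treat4 in the frame of treat_box between -0.094 and 0.094 m and z of treat4 in the frame of treat_box between 0 and 0.054 m and x of treat5 in the frame of treat_box between -0.049 and 0.049 m and y of treat5 in the frame of treat_box between -0.094 and 0.094 m and z of treat5 in the frame of treat_box between 0 and 0.054 m and x of treat6 in the frame of treat_box between -0.049 and 0.049 m and y of treat6 in the frame of treat_box between -0.094 and 0.094 m and z of treat6 in the frame of treat_box between 0 and 0.054 m and angle between cup's own z axis and vertical above 3.04 rad and height (world z) of cup between 0.224 and 0.236 m and linear speed of cup below 0.02 m/s and distance of each of tub, bowl, rake, brush from where it was at the start of the episode below 0.03 m); the robot touches nothing.
It fails at once if The cup is tipped past level (beyond 109 degrees) with treats still in it while its mouth is more than 78 mm above the box's walls or more than 90 mm to the side of the opening's centre (angle between cup's own z axis and vertical above 1.9 rad and (z of cup_rim in the frame of treat_box above 0.14 m or horizontal distance between cup_rim and box_mouth above 0.09 m) and height (world z) of any of treat0, treat1, treat2, treat3, treat4, treat5, treat6 above 0.19 m).
It fails at once if The tub, bowl, rake or brush is moved by more than 30 mm or tipped over (distance of any of tub, bowl, rake, brush from where it was at the start of the episode above 0.03 m or angle between any of tub, bowl, rake, brush's own z axis and vertical above 0.5 rad).
It also fails if it takes over 72 s, if anything falls off the work surface, if the arm or the gripper's body presses on something with over 40 N, if the wrist force passes 120 N, or if a joint passes its speed limit or range.

## Robot

A 6-joint arm with a two-finger parallel gripper is mounted at the origin on the work surface. World frame = base frame: x ahead of the robot, y to its left, z up, the work surface at z = 0. Lengths are in m, angles in rad, forces in N, time in s.
With the tool pointing down it reaches from about 0.3 to 0.95 m from the base axis. Payload 3.1 kg.
Tool frame: the origin (TCP) lies on the centre line of the jaws, within the pads' length; the fingertips stand 11 mm ahead of it and the grasp point (between the pads) lies 8 mm behind it; z points along the fingers, y is the line along which they close (so a half turn about z gives the same grasp; the last joint's range is limited). The gripper opens to 85 mm and grips with 20 to 120 N. Pads are 22 mm wide; open, the fingers measure 114 mm over their backs; the gripper's body (76 mm by 85 mm) begins 54 mm behind the grasp point. The pads swing forward as they close: fully open they stand 13 mm farther back than shut.
Start: joints at [1.209, 0.308, 1.634, -0, 1.2, -0.07], TCP at [0.18, 0.599, 0.242] pointing down, gripper open.
Joint ranges: [-3.06, 3.06], [-0.79, 1.96], [0.05, 2.63], [-1.19, 4.34], [0.05, 2.64], [-2.94, 2.94]. Speed limits (rad/s): [2.79, 2.79, 3.14, 3.14, 3.14, 3.14].

## Interface

Orientations are given as [roll, pitch, yaw] about the fixed x, y, z axes, in that order (R = Rz(yaw) Ry(pitch) Rx(roll)).
In Python, from bench import * gives the robot as it stands.
- The arm moves only by the tool play_rows, never from a script. Its argument "deltas" is a list of rows, each an object of numbers: "tx", "ty", "tz": the shift along the tool's x, y, z in mm; "yaw": the turn about the tool's z in degrees; "gripper": the opening, from 0 (shut) to 1 (fully open). In form: [{"tx": .., "ty": .., "tz": .., "yaw": .., "gripper": ..}, ...]. A call has exactly 5 rows; each row is the pose to reach, as a shift and turn from the pose commanded when the call began, along the tool's axes at that moment; what a row does not reach only later rows make up. A row lasts 1/10 s, in which the tool goes at most 50 mm and 8.59 degrees, less where a joint would pass 70% of its speed; a pose out of reach is approached as far as the arm can. A call with a gripper value outside its range is refused whole. The fingers move at their own pace and stop on an object; "force" is the grip in N (left out, the last holds). Time passes only in rows, so rows that repeat a pose let the fingers close, or fill a call up. It gives the time, the measured TCP pose, the force, the opening and the grip force at its end, in the units of the state.
- sense(): the state, without advancing time (a new reading comes with each control period).
- camera(name): name is "scene" or "side" or "wrist"; returns (picture, depth): 400x640x3 uint8, red, green, blue; 400x640 float32, m along the optical axis (not along the pixel's ray), 0 where there is no reading.
- camera_info(name): a dict with "mtx" (3x3 intrinsics, pixels), "world_to_cam" (4x4, takes a point from world to camera coordinates); the wrist camera has in their place "T_tool_cam" (4x4, takes a point from camera to tool coordinates, whose origin is the TCP and whose axes are the flange's). Camera axes: x right, y down, z forward; pixel columns grow to the right and rows downward; lengths in m; the calibration is good to about 2 mm. A picture is of the moment at which its call begins: read the wrist's pose just before it. camera_info takes no time and is no camera call.
- sign_off(): hands the job in; it is judged then, once.
The state is a dict: "time": time; "joint_positions": joint angles; "joint_vel": joint speeds; "joint_torque": joint torques, N m; "ee_pos": TCP position; "orientation": TCP orientation; "ft_force": force on the tool from outside, world axes, zero at the start; "torque": the same for the moment, N m; "width": opening from 0.0 (shut) to 1.0 (fully open); "finger_force": force on a finger pad.
Only numpy, scipy, OpenCV 4.12 (cv2) and the standard library are available. Lean on these libraries where they do the work, as an engineer would, in place of code of your own. Each camera call takes 0.05 s, during which the arm holds its last target. There are 200 camera calls.

## Working session

There is one attempt and no reset: what is moved stays moved. The work goes in short steps, Python scripts to look and compute and a tool call to move; the robot and the scene stay as the last step left them, time stands still between calls to the robot, and variables do not carry over. Pictures are saved under pics/ and viewed, at most 10 in all, crops included, and the job is handed in when it is done.

Besides the shell and the picture viewer there is one more tool, called after ">>>" by a JSON object that holds its "op" and its "data". play_rows: Moves the arm, as the interface text tells. Its arguments: {"type":"object","properties":{"deltas":{"type":"array","items":{"type":"object","properties":{"tx":{"type":"number"},"ty":{"type":"number"},"tz":{"type":"number"},"yaw":{"type":"number"},"gripper":{"type":"number"}}}},"force":{"type":"number"}},"required":["deltas"]}

```bash
ls; mkdir -p pics; cat > h.py <<'E'
from bench import *
import numpy as np, cv2
def look(n,fn):
    s=sense(); p,d=camera(n); np.savez(f'/tmp/{fn}.npz',p=p,d=d,pos=s['ee_pos'],ori=s['orientation']); cv2.imwrite(f'pics/{fn}.png',p[:,:,::-1]); return p,d
def cloud(n,d,s=None):
    i=camera_info(n);K=np.array(i['mtx']);v,u=np.mgrid[:400,:640]
    P=np.stack([(u-K[0,2])/K[0,0]*d,(v-K[1,2])/K[1,1]*d,d],-1)
    T=np.linalg.inv(np.array(i['world_to_cam']))
    return P@T[:3,:3].T+T[:3,3]
E
python3 - <<'E'
from h import *
print(sense())
for n in('scene','side','wrist'):
    look(n,n+'0'); i=camera_info(n); print(n,{k:np.round(v,3).tolist() for k,v in i.items() if k!='name'})
a=[cv2.imread(f'pics/{n}0.png') for n in('scene','side')]
cv2.imwrite('pics/both.png',cv2.resize(np.vstack(a),(480,600)))
E
```

```text
pics
{'time': 0.0, 'joint_positions': array([ 1.20932854e+00,  3.08991687e-01,  1.63520206e+00,  2.00574671e-06,
        1.19969449e+00, -6.97212977e-02]), 'joint_vel': array([-1.00154719e-03, -1.03743578e-03, -1.49496961e-03,  4.73058520e-04,
       -7.34011694e-04, -2.73572412e-05]), 'joint_torque': array([ 1.38406798e-03, -4.15251911e+01, -2.76666498e+01, -2.12252291e-05,
        1.02201453e-02, -5.78913344e-06]), 'ee_pos': array([0.17952013, 0.59782653, 0.24104795]), 'orientation': array([-3.13930278e+00, -1.61784211e-04,  2.84984525e+00]), 'ft_force': array([-0.04485913, -0.47913724,  0.65147248]), 'torque': array([0.0074895 , 0.02753116, 0.05193727]), 'finger_force': 0.0, 'width': 0.9994651609626993}
scene {'mtx': [[410.697, 0.0, 321.26], [0.0, 410.697, 198.534], [0.0, 0.0, 1.0]], 'world_to_cam': [[0.485, 0.874, -0.008, -0.253], [0.603, -0.342, -0.721, -0.314], [-0.633, 0.345, -0.693, 1.574], [0.0, 0.0, 0.0, 1.0]]}
side {'mtx': [[473.854, 0.0, 321.805], [0.0, 473.854, 201.133], [0.0, 0.0, 1.0]], 'world_to_cam': [[0.996, -0.089, 0.013, -0.671], [-0.056, -0.726, -0.686, 0.097], [0.07, 0.682, -0.728, 1.41], [0.0, 0.0, 0.0, 1.0]]}
wrist {'mtx': [[303.158, 0.0, 321.275], [0.0, 303.158, 198.004], [0.0, 0.0, 1.0]], 'T_tool_cam': [[-0.0, -0.958, -0.286, 0.073], [1.0, -0.0, 0.0, -0.001], [-0.0, -0.286, 0.958, -0.132], [0.0, 0.0, 0.0, 1.0]]}
```

View pics/scene0.png

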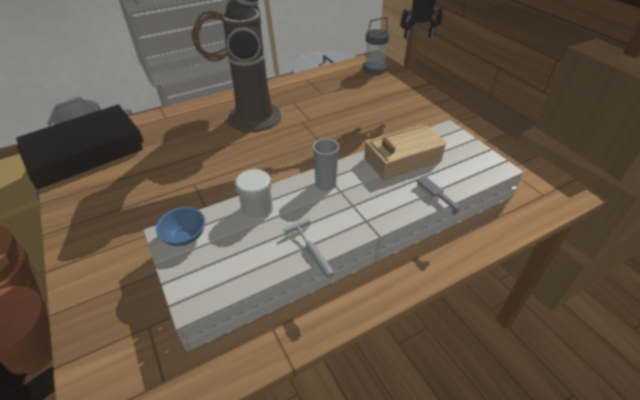

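View pics/side0.png

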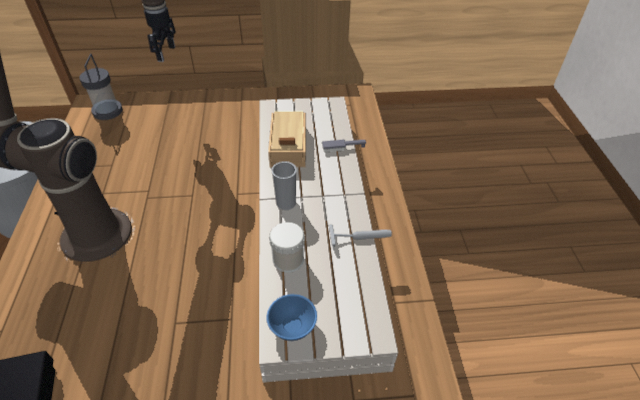

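The cup stands at about (326,165) in scene / (285,185) in side. The box is at (405,150) / (288,138), with its pull block at (388,146) / (287,141). The tub, bowl, rake and brush are all visible. I'll measure these with depth.

```bash
python3 - <<'E'
from h import *
for n in('scene','side'):
    f=np.load(f'/tmp/{n}0.npz');P=cloud(n,f['d']);p=f['p'];hsv=cv2.cvtColor(p,cv2.COLOR_RGB2HSV)
    ok=f['d']>0
    base=ok&(P[...,2]>.108)&(P[...,2]<.3)&(P[...,0]>.35)&(P[...,0]<1.)&(abs(P[...,1])<.6)
    k,l,st,c=cv2.connectedComponentsWithStats(base.astype(np.uint8))
    for j in range(1,k):
        if st[j,4]<25: continue
        q=P[l==j]; z=q[:,2]; zt=np.percentile(z,97); t=q[z>zt-.008]
        print(n,c[j].round(),st[j,4],'min',np.percentile(q,1,0).round(3),'max',np.percentile(q,99,0).round(3),'top',(t.min(0)+t.max(0)).round(3)/2,zt.round(3))
    m=ok&(abs(P[...,2]-.159)<.006)&(P[...,0]>.35)&(P[...,0]<.8)&(abs(P[...,1])<.6)&(hsv[...,1]>70)&(hsv[...,0]>8)&(hsv[...,0]<30)
    q=P[m]; r=cv2.minAreaRect(q[:,:2].astype(np.float32)*1000); print('boxtop',r,cv2.boxPoints(r).round().tolist(),np.median(q[:,2]))
    m2=ok&(P[...,2]>.17)&(P[...,2]<.186)&(hsv[...,1]>70)&(hsv[...,0]>5)&(hsv[...,0]<30)&(P[...,0]>.35)&(P[...,0]<.8)&(P[...,1]<.6)
    q=P[m2]
    if len(q): print('pull',len(q),cv2.minAreaRect(q[:,:2].astype(np.float32)*1000),q[:,2].max())
E
```

```text
scene [404. 150.] 2803 min [0.526 0.138 0.109] max [0.646 0.346 0.178] top [0.588 0.234 0.173] 0.171
scene [326. 162.] 1106 min [ 0.536 -0.042  0.111] max [0.601 0.02  0.231] top [ 0.567 -0.01   0.227] 0.23
scene [255. 193.] 1497 min [ 0.532 -0.256  0.11 ] max [ 0.609 -0.177  0.207] top [ 0.567  -0.214   0.2025] 0.206
scene [436. 192.] 456 min [0.696 0.202 0.109] max [0.834 0.234 0.126] top [0.7645 0.218  0.1225] 0.126
scene [181. 225.] 1390 min [ 0.515 -0.459  0.108] max [ 0.623 -0.352  0.151] top [ 0.5675 -0.4055  0.147 ] 0.15
scene [312. 248.] 565 min [ 0.682 -0.191  0.109] max [ 0.847 -0.126  0.129] top [ 0.7645 -0.159   0.125 ] 0.128
boxtop ((584.1607666015625, 246.308349609375), (212.36105346679688, 117.10165405273438), 85.73763275146484) [[518.0, 145.0], [635.0, 136.0], [650.0, 348.0], [534.0, 357.0]] 0.158808249328092
pull 91 ((581.2122192382812, 182.2720947265625), (16.978548049926758, 51.6419677734375), 86.33778381347656) 0.18263991404312196
side [286. 154.] 2817 min [ 0.525 -0.042  0.111] max [0.64  0.345 0.229] top [ 0.565  -0.0105  0.224 ] 0.225
side [340. 144.] 300 min [0.693 0.198 0.109] max [0.83  0.234 0.126] top [0.762  0.2155 0.122 ] 0.125
side [287. 246.] 1426 min [ 0.524 -0.257  0.11 ] max [ 0.605 -0.179  0.205] top [ 0.565  -0.2165  0.202 ] 0.205
side [360. 234.] 405 min [ 0.679 -0.193  0.109] max [ 0.842 -0.128  0.127] top [ 0.758 -0.159  0.123] 0.126
side [291. 316.] 1582 min [ 0.512 -0.46   0.109] max [ 0.62  -0.352  0.149] top [ 0.566 -0.405  0.146] 0.148
boxtop ((582.26171875, 243.33963012695312), (218.7752227783203, 108.25672149658203), 86.34455108642578) [[521.0, 138.0], [629.0, 131.0], [643.0, 349.0], [535.0, 356.0]] 0.15703908740348993
pull 70 ((579.2859497070312, 181.15884399414062), (21.337984085083008, 46.92657470703125), 83.38967895507812) 0.18046686995933903
```

```bash
python3 - <<'E'
import cv2
a=cv2.imread('pics/scene0.png')[110:250,290:530]; b=cv2.imread('pics/side0.png')[90:230,230:390]
cv2.imwrite('pics/crop1.png',cv2.hconcat([cv2.resize(a,None,fx=2,fy=2,interpolation=cv2.INTER_CUBIC),cv2.resize(b,None,fx=2,fy=2,interpolation=cv2.INTER_CUBIC)]))
E
```

```text
(no output)
```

View pics/crop1.png

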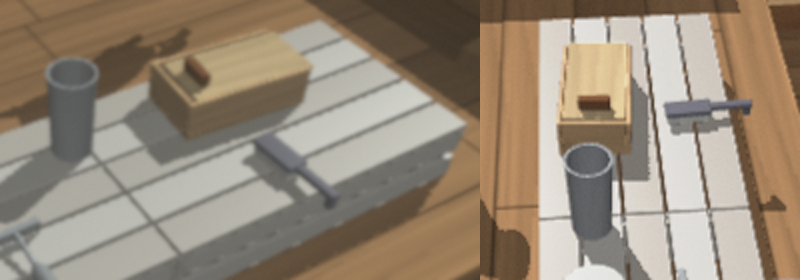

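The box centre is about (0.584, 0.246), its +y axis is turned about 4° toward +x, the pull is at (0.580, 0.181) and the cup at (0.566, -0.011). Heights match the given sizes. I'll go to the pull first.

>>> {"op": "play_rows", "data": {"deltas": [{"tx":-43,"ty":-24},{"tx":-86,"ty":-48},{"tx":-129,"ty":-73},{"tx":-172,"ty":-97},{"tx":-215,"ty":-121}]}}

```text
schema error: expected keys tx, ty, tz, yaw, gripper
```

>>> {"op": "play_rows", "data": {"deltas": [{"tx":-43,"ty":-24},{"tx":-86,"ty":-48},{"tx":-129,"ty":-73},{"tx":-172,"ty":-97},{"tx":-215,"ty":-121}]}}

```text
schema error: expected keys tx, ty, tz, yaw, gripper
```

>>> {"op": "play_rows", "data": {"deltas": [{"tx":-37,"ty":-22,"yaw":-6},{"tx":-74,"ty":-44,"yaw":-12.6},{"tx":-74,"ty":-44,"yaw":-12.6},{"tx":-74,"ty":-44,"yaw":-12.6},{"tx":-74,"ty":-44,"yaw":-12.6}]}}

```text
schema error: expected keys tx, ty, tz, yaw, gripper
```

>>> {"op": "play_rows", "data": {"deltas": [{"tx":-43,"ty":-24,"tz":0,"yaw":0,"gripper":0.6},{"tx":-86,"ty":-48,"tz":0,"yaw":0,"gripper":0.6},{"tx":-129,"ty":-73,"tz":0,"yaw":0,"gripper":0.6},{"tx":-172,"ty":-97,"tz":0,"yaw":0,"gripper":0.6},{"tx":-215,"ty":-121,"tz":0,"yaw":0,"gripper":0.6}]}}

```text
time: 0.65
ee_pos: [0.3518, 0.4192, 0.242]
orientation: [-3.141, -0.0, 2.85]
ft_force: [0.3, 0.2, 0.5]
width: 0.6
finger_force: 0.0
```

>>> {"op": "play_rows", "data": {"deltas": [{"tx":-43,"ty":-24,"tz":0,"yaw":0,"gripper":0.6},{"tx":-86,"ty":-48,"tz":0,"yaw":0,"gripper":0.6},{"tx":-129,"ty":-73,"tz":0,"yaw":0,"gripper":0.6},{"tx":-172,"ty":-97,"tz":0,"yaw":0,"gripper":0.6},{"tx":-215,"ty":-121,"tz":0,"yaw":0,"gripper":0.6}]}}

```text
time: 1.15
ee_pos: [0.5229, 0.2414, 0.2421]
orientation: [3.142, -0.0, 2.85]
ft_force: [0.2, 0.4, -0.0]
width: 0.599
finger_force: 0.0
```

>>> {"op": "play_rows", "data": {"deltas": [{"tx":-37,"ty":-22,"tz":0,"yaw":-6,"gripper":0.6},{"tx":-74,"ty":-44,"tz":0,"yaw":-12.6,"gripper":0.6},{"tx":-74,"ty":-44,"tz":0,"yaw":-12.6,"gripper":0.6},{"tx":-74,"ty":-44,"tz":0,"yaw":-12.6,"gripper":0.6},{"tx":-74,"ty":-44,"tz":0,"yaw":-12.6,"gripper":0.6}]}}

```text
time: 1.65
ee_pos: [0.5793, 0.1802, 0.2417]
orientation: [3.142, -0.002, 3.069]
ft_force: [-0.5, -0.2, 0.1]
width: 0.606
finger_force: 0.0
```

>>> {"op": "play_rows", "data": {"deltas": [{"tx":0,"ty":0,"tz":35,"yaw":0,"gripper":0.6},{"tx":0,"ty":0,"tz":68,"yaw":0,"gripper":0.6},{"tx":0,"ty":0,"tz":68,"yaw":0,"gripper":0.3},{"tx":0,"ty":0,"tz":68,"yaw":0,"gripper":0},{"tx":0,"ty":0,"tz":68,"yaw":0,"gripper":0}], "force": 40}}

```text
time: 2.15
ee_pos: [0.58, 0.181, 0.1755]
orientation: [3.14, 0.0, 3.07]
ft_force: [-1.0, 1.6, -2.3]
width: 0.174
finger_force: 43.2
```

>>> {"op": "play_rows", "data": {"deltas": [{"tx":0,"ty":0,"tz":0,"yaw":0,"gripper":0},{"tx":0,"ty":15,"tz":0,"yaw":0,"gripper":0},{"tx":0,"ty":40,"tz":0,"yaw":0,"gripper":0},{"tx":0,"ty":65,"tz":0,"yaw":0,"gripper":0},{"tx":0,"ty":85,"tz":0,"yaw":0,"gripper":0}]}}

```text
time: 2.65
ee_pos: [0.5861, 0.2661, 0.1755]
orientation: [-3.141, -0.0, 3.07]
ft_force: [-4.8, -1.2, 2.6]
width: 0.171
finger_force: 43.9
```

>>> {"op": "play_rows", "data": {"deltas": [{"tx":0,"ty":15,"tz":0,"yaw":0,"gripper":0},{"tx":0,"ty":30,"tz":0,"yaw":0,"gripper":0},{"tx":0,"ty":38,"tz":0,"yaw":0,"gripper":0},{"tx":0,"ty":41,"tz":0,"yaw":0,"gripper":0},{"tx":0,"ty":41,"tz":0,"yaw":0,"gripper":0}]}}

```text
time: 3.15
ee_pos: [0.5886, 0.3002, 0.1755]
orientation: [-3.129, -0.003, 3.071]
ft_force: [-7.3, -15.7, 11.7]
width: 0.174
finger_force: 44.9
```

>>> {"op": "play_rows", "data": {"deltas": [{"tx":0,"ty":0,"tz":0,"yaw":0,"gripper":0.5},{"tx":0,"ty":0,"tz":0,"yaw":0,"gripper":0.5},{"tx":0,"ty":0,"tz":0,"yaw":0,"gripper":0.5},{"tx":0,"ty":0,"tz":-50,"yaw":0,"gripper":0.5},{"tx":0,"ty":0,"tz":-100,"yaw":0,"gripper":0.5}]}}

```text
time: 3.65
ee_pos: [0.5882, 0.3054, 0.2725]
orientation: [-3.14, -0.004, 3.07]
ft_force: [1.5, 0.7, 1.0]
width: 0.499
finger_force: 0.0
```

```bash
python3 - <<'E'
from h import *
s=sense();print(s['joint_positions'].round(3),s['ee_pos'])
p,d=look('scene','scene1');P=cloud('scene',d);hsv=cv2.cvtColor(p,cv2.COLOR_RGB2HSV)
ok=(d>0)&(P[...,0]>.4)&(P[...,0]<.75)&(P[...,1]>.1)&(P[...,1]<.55)
m=ok&(P[...,2]>.167)&(P[...,2]<.186)&(hsv[...,1]>70); q=P[m]; print('pull',len(q),cv2.minAreaRect(q[:,:2].astype(np.float32)*1000))
E
```

```text
[ 0.413  0.359  1.505  0.     1.283 -1.086] [0.58821659 0.30540994 0.27245365]
pull 102 ((589.7854614257812, 297.43084716796875), (17.725496292114258, 50.58549880981445), 87.08048248291016)
```

```bash
python3 - <<'E'
from h import *
side,_=0,0
p,d=look('side','side1')
e=np.array([.072,.9974]);f=np.array([.9974,-.072]);c=np.array([.584,.246])
for n in('scene','side'):
    D=np.load(f'/tmp/{n}1.npz')['d'];P=cloud(n,D).reshape(-1,3)[D.ravel()>0]
    y=(P[:,:2]-c)@e;x=(P[:,:2]-c)@f
    print(n)
    for a in np.arange(-.12,.25,.008):
        m=(abs(x)<.02)&(y>=a)&(y<a+.008)&(P[:,2]>.09)&(P[:,2]<.2)
        print(round(a,3),m.sum(),(P[m,2].min().round(3),P[m,2].max().round(3)) if m.any() else '',end='; ')
    m=(abs(P[:,2]-.1585)<.005)&(abs(x)<.07)&(y>-.12)&(y<.25);print('\ntop x',np.percentile(x[m],[.5,99.5]),'y',np.percentile(y[m],[.5,99.5]))
E
```

```text
scene
-0.12 26 (np.float64(0.098), np.float64(0.102)); -0.112 110 (np.float64(0.097), np.float64(0.164)); -0.104 67 (np.float64(0.099), np.float64(0.164)); -0.096 0 ; -0.088 0 ; -0.08 0 ; -0.072 0 ; -0.064 0 ; -0.056 8 (np.float64(0.104), np.float64(0.108)); -0.048 6 (np.float64(0.102), np.float64(0.109)); -0.04 6 (np.float64(0.104), np.float64(0.107)); -0.032 8 (np.float64(0.104), np.float64(0.108)); -0.024 4 (np.float64(0.105), np.float64(0.107)); -0.016 9 (np.float64(0.103), np.float64(0.107)); -0.008 6 (np.float64(0.103), np.float64(0.108)); 0.0 7 (np.float64(0.104), np.float64(0.11)); 0.008 8 (np.float64(0.104), np.float64(0.11)); 0.016 5 (np.float64(0.102), np.float64(0.105)); 0.024 34 (np.float64(0.103), np.float64(0.162)); 0.032 25 (np.float64(0.104), np.float64(0.161)); 0.04 82 (np.float64(0.104), np.float64(0.181)); 0.048 30 (np.float64(0.103), np.float64(0.181)); 0.056 14 (np.float64(0.104), np.float64(0.18)); 0.064 7 (np.float64(0.103), np.float64(0.158)); 0.072 12 (np.float64(0.104), np.float64(0.161)); 0.08 21 (np.float64(0.156), np.float64(0.16)); 0.088 19 (np.float64(
[... 2279 characters left out ...]
t64(0.153), np.float64(0.16)); 0.136 21 (np.float64(0.152), np.float64(0.16)); 0.144 17 (np.float64(0.152), np.float64(0.16)); 0.152 16 (np.float64(0.152), np.float64(0.162)); 0.16 16 (np.float64(0.154), np.float64(0.162)); 0.168 12 (np.float64(0.154), np.float64(0.161)); 0.176 18 (np.float64(0.154), np.float64(0.161)); 0.184 14 (np.float64(0.153), np.float64(0.162)); 0.192 18 (np.float64(0.154), np.float64(0.161)); 0.2 12 (np.float64(0.152), np.float64(0.16)); 0.208 12 (np.float64(0.152), np.float64(0.158)); 0.216 2 (np.float64(0.157), np.float64(0.158)); 0.224 1 (np.float64(0.151), np.float64(0.151)); 0.232 0 ; 0.24 0 ; 0.248 0 ; 
top x [-0.05645025  0.05314352] y [-0.1071946   0.21881327]
```

The cover is fully back: its far end is 125 mm out and the box's -y end is at y≈0.139. That puts the box centre at about (0.5835, 0.2395) and the mouth at (0.581, 0.209). The moves offer only yaw, so I'll see how the arm behaves at its reach limit, where it goes "as far as the arm can".

>>> {"op": "play_rows", "data": {"deltas": [{"tx":-43,"ty":26,"tz":-10,"yaw":0,"gripper":0.5},{"tx":-86,"ty":52,"tz":-20,"yaw":0,"gripper":0.5},{"tx":-129,"ty":78,"tz":-20,"yaw":0,"gripper":0.5},{"tx":-172,"ty":104,"tz":-20,"yaw":0,"gripper":0.5},{"tx":-213,"ty":130,"tz":-20,"yaw":0,"gripper":0.5}]}}

```text
time: 4.25
ee_pos: [0.8075, 0.4183, 0.2947]
orientation: [3.14, 0.003, 3.07]
ft_force: [0.7, 0.9, -0.1]
width: 0.5
finger_force: 0.0
```

>>> {"op": "play_rows", "data": {"deltas": [{"tx":-43,"ty":26,"tz":0,"yaw":0,"gripper":0.5},{"tx":-86,"ty":52,"tz":0,"yaw":0,"gripper":0.5},{"tx":-129,"ty":78,"tz":0,"yaw":0,"gripper":0.5},{"tx":-172,"ty":104,"tz":0,"yaw":0,"gripper":0.5},{"tx":-213,"ty":130,"tz":0,"yaw":0,"gripper":0.5}]}}

```text
time: 4.75
ee_pos: [0.8767, 0.4532, 0.2636]
orientation: [3.122, 0.031, 3.07]
ft_force: [0.1, 0.8, 0.4]
width: 0.499
finger_force: 0.0
```

```bash
python3 - <<'E'
from h import *
s=sense();print(s['joint_positions'].round(4),s['ee_pos'],s['orientation'])
E
```

```text
[ 0.4325  1.2507  0.0532  0.0019  1.8015 -1.0663] [0.87669947 0.45323521 0.26360464] [3.12243103 0.03088273 3.06971466]
```

>>> {"op": "play_rows", "data": {"deltas": [{"tx":43,"ty":-26,"tz":0,"yaw":0,"gripper":0.5},{"tx":86,"ty":-52,"tz":0,"yaw":0,"gripper":0.5},{"tx":86,"ty":-52,"tz":0,"yaw":0,"gripper":0.5},{"tx":86,"ty":-52,"tz":0,"yaw":0,"gripper":0.5},{"tx":86,"ty":-52,"tz":0,"yaw":0,"gripper":0.5}]}}

```text
time: 5.25
ee_pos: [0.7852, 0.4065, 0.2697]
orientation: [3.119, 0.037, 3.07]
ft_force: [0.4, -0.2, -0.7]
width: 0.5
finger_force: 0.0
```

```bash
python3 - <<'E'
from h import *
s=sense();print(s['joint_positions'].round(4),s['ee_pos'],s['orientation'])
E
```

```text
[ 0.4278  0.8046  0.8353  0.0021  1.4587 -1.0715] [0.78515002 0.40652847 0.26973259] [3.11915267 0.03679272 3.06956811]
```

```bash
cat > kin.py <<'E'
import numpy as np
from scipy.spatial.transform import Rotation as R
from scipy.optimize import least_squares
Q=np.array([[1.20932854,.308991687,1.63520206,0,1.19969449,-.0697],[.413,.359,1.505,0,1.283,-1.086],[.4325,1.2507,.0532,.0019,1.8015,-1.0663],[.4278,.8046,.8353,.0021,1.4587,-1.0715]])
X=np.array([[.17952,.59783,.24105],[.58822,.30541,.27245],[.8767,.45324,.2636],[.78515,.40653,.26973]])
O=np.array([[-3.1393,-.00016,2.84985],[-3.14,-.004,3.07],[3.12243,.03088,3.06971],[3.11915,.03679,3.06957]])
LO=np.array([-3.06,-.79,.05,-1.19,.05,-2.94]);HI=np.array([3.06,1.96,2.63,4.34,2.64,2.94])
def fk(q,p=None):
    h,L1,L2,t,o=P if p is None else p
    a=R.from_euler('z',q[0])*R.from_euler('y',q[1]); x=np.array([0,0,h])+a.apply([o,0,L1])
    a=a*R.from_euler('y',q[2])*R.from_euler('z',q[3]); x=x+a.apply([0,0,L2])
    a=a*R.from_euler('y',q[4])*R.from_euler('z',q[5]); return x+a.apply([0,0,t]),a
P=least_squares(lambda p:np.r_[np.concatenate([fk(q,p)[0]-x for q,x in zip(Q,X)]),.01*(p-[.3,.5,.5,.35,0])],[.3,.5,.5,.35,0]).x
if __name__=='__main__':
    print(P.round(4))
    for q,x,o in zip(Q,X,O):
        a,r=fk(q);print((a-x).round(4),(R.from_euler('xyz',o).inv()*r).as_rotvec().round(3))
E
python3 kin.py
```

```text
[ 0.4965  0.4888  0.5212  0.5351 -0.0101]
[ 0.0409 -0.015  -0.001 ] [-0.    -0.    -1.571]
[ 0.0148 -0.0412 -0.0005] [ 0.000e+00  1.000e-03 -1.571e+00]
[ 0.0153 -0.0403 -0.001 ] [-0.     0.    -1.571]
[ 0.0226 -0.037   0.0024] [-0.     0.    -1.571]
```

```bash
sed -i 's/h,L1,L2,t,o=P if p is None else p/h,L1,L2,t,o,s=P if p is None else p/; s/a.apply(\[o,0,L1\])/a.apply([o,s,L1])/; s/a=a\*R.from_euler(.y.,q\[4\])\*R.from_euler(.z.,q\[5\])/a=a*R.from_euler("y",q[4])*R.from_euler("z",q[5]+np.pi\/2)/; s/\.01\*(p-\[.3,.5,.5,.35,0\])\]/.002*(p-[.2,.5,.5,.25,0,.04])]/; s/\[.3,.5,.5,.35,0\]).x/[.2,.5,.5,.25,0,.04]).x/' kin.py; python3 kin.py
```

```text
[ 0.2049  0.5007  0.5252  0.256  -0.0178  0.0436]
[ 0.0003  0.001  -0.0013] [-0. -0.  0.]
[-0.0007 -0.0004 -0.0003] [0.001 0.001 0.   ]
[-0.0004 -0.0002 -0.0016] [ 0.  0. -0.]
[0.0003 0.0001 0.0032] [0. 0. 0.]
```

>>> {"op": "play_rows", "data": {"deltas": [{"tx":-213,"ty":130,"tz":-60,"yaw":0,"gripper":0.5},{"tx":-213,"ty":130,"tz":-60,"yaw":0,"gripper":0.5},{"tx":-213,"ty":130,"tz":-60,"yaw":0,"gripper":0.5},{"tx":-213,"ty":130,"tz":-60,"yaw":0,"gripper":0.5},{"tx":-213,"ty":130,"tz":-60,"yaw":0,"gripper":0.5}]}}

```text
time: 5.75
ee_pos: [0.8799, 0.4548, 0.2828]
orientation: [3.107, 0.055, 3.069]
ft_force: [-0.3, 0.5, -4.1]
width: 0.5
finger_force: 0.0
```

>>> {"op": "play_rows", "data": {"deltas": [{"tx":-1000,"ty":610,"tz":0,"yaw":0,"gripper":0.5},{"tx":-1000,"ty":610,"tz":0,"yaw":0,"gripper":0.5},{"tx":-1000,"ty":610,"tz":0,"yaw":0,"gripper":0.5},{"tx":-1000,"ty":610,"tz":0,"yaw":0,"gripper":0.5},{"tx":-1000,"ty":610,"tz":0,"yaw":0,"gripper":0.5}]}}

```text
time: 6.25
ee_pos: [0.902, 0.4658, 0.2569]
orientation: [3.078, 0.103, 3.066]
ft_force: [-0.2, 0.0, -0.5]
width: 0.498
finger_force: 0.0
```

```bash
python3 - <<'E'
from h import *
s=sense();print(s['joint_positions'].round(4),s['ee_pos'],s['orientation'])
E
```

```text
[ 0.4322  1.261   0.0506  0.0054  1.7089 -1.0657] [0.90197821 0.46579723 0.2568845 ] [3.07822199 0.10334055 3.06646024]
```

```bash
cat > sim.py <<'E'
from kin import *
LAM=.48
LOM=LO+1e-4
def ik(q,p,a,lam=LAM):
    f=lambda v:np.r_[fk(v)[0]-p,lam*(a.inv()*fk(v)[1]).as_rotvec(),1e-3*(v-q)]
    return least_squares(f,np.clip(q,LO+1e-6,HI-1e-6),bounds=(LO,HI),max_nfev=60).x
def call(q,rows):
    p0,a0=fk(q)
    for tx,ty,tz,yaw in rows:
        pg=p0+a0.apply(np.array([tx,ty,tz])/1000);ag=a0*R.from_euler('z',yaw,degrees=True)
        p,a=fk(q);d=pg-p;n=np.linalg.norm(d);d=d*min(1,.05/max(n,1e-9))
        r=(a.inv()*ag).as_rotvec();m=np.linalg.norm(r);r=r*min(1,.15/max(m,1e-9))
        qn=ik(q,p+d,a*R.from_rotvec(r));v=np.array([2.79,2.79,3.14,3.14,3.14,3.14])*.07
        s=min(1,(v/np.maximum(abs(qn-q),1e-9)).min());q=q+s*(qn-q)
    return q
def rep(q):
    p,a=fk(q);z=a.as_matrix()[:,2];return f"q{q.round(2)} p{p.round(3)} z{z.round(2)} tilt{np.arccos(-z[2]):.3f}"
if __name__=='__main__':
    q=np.array([.4278,.8046,.8353,.0021,1.4587,-1.0715]);print(rep(q))
    for g in([-213,130,-60,0],[-1000,610,0,0]): q=call(q,[g]*5);print(rep(q))
    for sg in(1,-1):
      for q0 in([.4,.36,1.5,0,1.283,2.9],[.4,.0,2.2,0,.94,2.9],[.4,-.2,2.5,0,.84,2.9]):
        q=np.array(q0);q[5]*=sg;print('yaw',sg,rep(q))
        for k in range(4):q=call(q,[[0,0,0,170*sg]]*5);print(rep(q))
E
python3 sim.py
```

```text
q[ 0.43  0.8   0.84  0.    1.46 -1.07] p[0.785 0.407 0.273] z[ 0.04  0.02 -1.  ] tilt0.043
q[ 0.43  1.22  0.05  0.    1.78 -1.07] p[0.879 0.455 0.298] z[ 0.08  0.04 -1.  ] tilt0.094
q[ 0.43  1.26  0.05  0.01  1.68 -1.07] p[0.905 0.468 0.254] z[ 0.13  0.07 -0.99] tilt0.148
yaw 1 q[0.4  0.36 1.5  0.   1.28 2.9 ] p[0.593 0.298 0.274] z[-0. -0. -1.] tilt0.001
q[0.23 0.31 1.62 0.33 1.17 2.94] p[0.597 0.266 0.26 ] z[-0.01  0.31 -0.95] tilt0.312
q[0.08 0.27 1.8  0.74 1.05 2.94] p[0.593 0.244 0.235] z[ 0.08  0.6  -0.8 ] tilt0.646
q[-0.01  0.27  2.    1.22  0.96  2.94] p[0.585 0.235 0.203] z[ 0.26  0.77 -0.58] tilt0.947
q[-0.02  0.32  2.19  1.77  0.95  2.94] p[0.575 0.238 0.169] z[ 0.49  0.79 -0.37] tilt1.190
yaw 1 q[0.4  0.   2.2  0.   0.94 2.9 ] p[0.358 0.199 0.141] z[ 0.  0. -1.] tilt0.002
q[ 0.15 -0.03  2.29  0.38  0.87  2.94] p[0.363 0.172 0.127] z[ 0.    0.29 -0.96] tilt0.295
q[-0.08 -0.    2.42  0.82  0.83  2.94] p[0.363 0.154 0.099] z[ 0.12  0.53 -0.84] tilt0.575
q[-0.21  0.11  2.55  1.31  0.81  2.94] p[0.359 0.15  0.06 ] z[ 0.3   0.65 -0.7 ] tilt0.795
q[-0.26  0.35  2.63  1.82  0.9  
[... 1187 characters left out ...]
 -2.94] p[0.33  0.23  0.099] z[ 0.47 -0.28 -0.84] tilt0.581
q[ 1.07  0.18  2.44 -1.19  0.87 -2.94] p[0.292 0.245 0.068] z[ 0.66 -0.27 -0.7 ] tilt0.794
q[ 1.37  0.42  2.45 -1.19  1.08 -2.94] p[0.218 0.244 0.024] z[ 0.77 -0.35 -0.54] tilt0.997
yaw -1 q[ 0.4  -0.2   2.5   0.    0.84 -2.9 ] p[0.236 0.147 0.086] z[ 0.  0. -1.] tilt0.002
q[ 0.72 -0.16  2.52 -0.35  0.78 -2.94] p[0.221 0.169 0.074] z[ 0.18 -0.17 -0.97] tilt0.249
q[ 0.99 -0.05  2.58 -0.77  0.73 -2.94] p[0.208 0.18  0.046] z[ 0.41 -0.23 -0.88] tilt0.486
q[ 1.2   0.15  2.63 -1.19  0.73 -2.94] p[0.197 0.192 0.01 ] z[ 0.59 -0.2  -0.78] tilt0.669
q[ 1.63  0.44  2.63 -1.19  0.9  -2.94] p[ 0.132  0.179 -0.022] z[ 0.74 -0.2  -0.64] tilt0.880
```

```bash
cat > feas.py <<'E'
from sim import *
def ori(psi,up):  # tool z horizontal az psi, tool x up(+1)/down(-1)
    z=np.array([np.cos(psi),np.sin(psi),0]);x=np.array([0,0,up]);return R.from_matrix(np.c_[x,np.cross(z,x),z])
if __name__=='__main__':
  for psi in np.radians([-60,-45,-30,0,30,45,60,75,90]):
    for up in(1,-1):
        out=[]
        for g in([.566,-.011,.145],[.566,-.011,.3],[.581,.209,.35],[.581,.209,.21],[.566,-.011,.185]):
            a=ori(psi,up);best=None
            for s in([0,.3,2.2,1.6,1.,-2.],[0,.3,2.2,1.6,1.,2.],[0,.3,2.2,1.6,1.,0],[0,.3,2.2,3,1.,0],[0,.3,2.2,-1,1.,0]):
                q=ik(np.array(s),np.array(g)+.008*a.as_matrix()[:,2],a);p2,a2=fk(q);e=np.linalg.norm(p2-np.array(g)-.008*a.as_matrix()[:,2])+(a.inv()*a2).magnitude()
                if best is None or e<best[0]-1e-3:best=(e,q)
            out.append((round(best[0],3),best[1].round(2).tolist()))
        print(round(np.degrees(psi)),up,[o[0] for o in out],out[0][1],out[3][1])
E
python3 feas.py
```

```text
-60 1 [np.float64(0.146), np.float64(0.178), np.float64(0.319), np.float64(0.272), np.float64(0.152)] [0.24, 0.61, 2.18, 4.34, 1.47, -1.9] [0.76, 0.65, 1.73, -1.19, 1.73, -2.28]
-60 -1 [np.float64(0.146), np.float64(0.178), np.float64(0.319), np.float64(0.272), np.float64(0.152)] [0.24, 0.61, 2.18, 4.34, 1.47, 1.24] [0.76, 0.65, 1.73, -1.19, 1.73, 0.86]
-45 1 [np.float64(0.0), np.float64(0.0), np.float64(0.258), np.float64(0.228), np.float64(0.0)] [0.3, 0.55, 2.25, 4.25, 1.41, -1.87] [0.56, 0.55, 2.07, 4.34, 1.45, -2.06]
-45 -1 [np.float64(0.0), np.float64(0.0), np.float64(0.258), np.float64(0.228), np.float64(0.0)] [0.3, 0.55, 2.25, 4.25, 1.41, 1.27] [0.56, 0.55, 2.07, 4.34, 1.45, 1.09]
-30 1 [np.float64(0.0), np.float64(0.0), np.float64(0.073), np.float64(0.021), np.float64(0.0)] [0.19, 0.51, 2.37, 3.88, 1.37, -1.75] [0.64, 0.48, 2.11, 4.34, 1.36, -2.07]
-30 -1 [np.float64(0.0), np.float64(0.0), np.float64(0.073), np.float64(0.021), np.float64(0.0)] [0.19, 0.51, 2.37, 3.88, 1.37, 1.39] [0.64, 0.48, 2.11, 4.34, 1.36, 1.07]
0 1 [np.float64(0.0), np.float64(0.0), np.float64(0.0), np.f
[... 1242 characters left out ...]
.11, 0.44, 2.19, 1.94, 1.37, 2.05]
75 1 [np.float64(0.0), np.float64(0.0), np.float64(0.0), np.float64(0.0), np.float64(0.0)] [-0.54, 0.69, 1.95, 1.33, 1.71, -1.08] [-0.14, 0.51, 2.05, 1.67, 1.51, -1.0]
75 -1 [np.float64(0.0), np.float64(0.0), np.float64(0.0), np.float64(0.0), np.float64(0.0)] [-0.54, 0.69, 1.95, 1.33, 1.71, 2.06] [-0.14, 0.51, 2.05, 1.67, 1.51, 2.14]
90 1 [np.float64(0.0), np.float64(0.0), np.float64(0.0), np.float64(0.0), np.float64(0.0)] [-0.5, 0.75, 1.8, 1.14, 1.84, -1.04] [-0.14, 0.59, 1.9, 1.46, 1.66, -0.93]
90 -1 [np.float64(0.0), np.float64(0.0), np.float64(0.0), np.float64(0.0), np.float64(0.0)] [-0.5, 0.75, 1.8, 1.14, 1.84, 2.1] [-0.14, 0.59, 1.9, 1.46, 1.66, 2.21]
```

```bash
cat > plan.py <<'E'
from h import *
from scipy.spatial.transform import Rotation as R
def T(): s=sense();return np.array(s['ee_pos']),R.from_euler('xyz',s['orientation']),s
E
python3 - <<'E'
from plan import *
p,a,s=T();d=np.array([.50,0,.47])-p
for k in range(3):
    print((a*R.from_euler('z',42.5*k,degrees=True)).inv().apply(d/3*1000).round())
E
```

```text
[ 114. -159.  -94.]
[ -24. -194.  -94.]
[-149. -127.  -94.]
```

>>> {"op": "play_rows", "data": {"deltas": [{"tx":23,"ty":-32,"tz":-19,"yaw":8.5,"gripper":0.9},{"tx":46,"ty":-64,"tz":-38,"yaw":17,"gripper":0.9},{"tx":69,"ty":-96,"tz":-57,"yaw":25.5,"gripper":0.9},{"tx":92,"ty":-128,"tz":-76,"yaw":34,"gripper":0.9},{"tx":114,"ty":-159,"tz":-94,"yaw":42.5,"gripper":0.9}]}}

```text
time: 6.75
ee_pos: [0.7798, 0.3224, 0.329]
orientation: [3.022, 0.051, 2.433]
ft_force: [1.4, 1.3, 0.7]
width: 0.898
finger_force: 0.0
```

>>> {"op": "play_rows", "data": {"deltas": [{"tx":-5,"ty":-39,"tz":-19,"yaw":8.5,"gripper":0.9},{"tx":-10,"ty":-78,"tz":-38,"yaw":17,"gripper":0.9},{"tx":-15,"ty":-117,"tz":-57,"yaw":25.5,"gripper":0.9},{"tx":-20,"ty":-156,"tz":-76,"yaw":34,"gripper":0.9},{"tx":-24,"ty":-194,"tz":-94,"yaw":42.5,"gripper":0.9}]}}

```text
time: 7.25
ee_pos: [0.6652, 0.1531, 0.4026]
orientation: [3.018, -0.041, 1.697]
ft_force: [-0.6, -0.5, 0.6]
width: 0.9
finger_force: 0.0
```

>>> {"op": "play_rows", "data": {"deltas": [{"tx":-30,"ty":-25,"tz":-19,"yaw":8.5,"gripper":0.9},{"tx":-60,"ty":-50,"tz":-38,"yaw":17,"gripper":0.9},{"tx":-90,"ty":-75,"tz":-57,"yaw":25.5,"gripper":0.9},{"tx":-120,"ty":-100,"tz":-76,"yaw":34,"gripper":0.9},{"tx":-149,"ty":-127,"tz":-94,"yaw":42.5,"gripper":0.9}]}}

```text
time: 7.75
ee_pos: [0.5491, -0.0165, 0.4756]
orientation: [3.076, -0.111, 0.957]
ft_force: [0.4, -0.3, 0.1]
width: 0.898
finger_force: 0.0
```

>>> {"op": "play_rows", "data": {"deltas": [{"tx":0,"ty":0,"tz":0,"yaw":150,"gripper":0.9},{"tx":0,"ty":0,"tz":0,"yaw":150,"gripper":0.9},{"tx":0,"ty":0,"tz":0,"yaw":150,"gripper":0.9},{"tx":0,"ty":0,"tz":0,"yaw":150,"gripper":0.9},{"tx":0,"ty":0,"tz":0,"yaw":150,"gripper":0.9}]}}

```text
time: 8.25
ee_pos: [0.55, -0.0154, 0.4749]
orientation: [-3.113, -0.126, 0.201]
ft_force: [0.0, -0.8, -0.7]
width: 0.9
finger_force: 0.0
```

```bash
python3 - <<'E'
from plan import *
p,a,s=T();print(s['joint_positions'].round(3),p.round(3),a.as_matrix()[:,2].round(3))
E
```

```text
[-0.146 -0.029  1.564  0.07   1.499  1.221] [ 0.55  -0.015  0.475] [ 0.117  0.053 -0.992]
```

```bash
python3 - <<'E'
from plan import *
import sim
q0=np.array(sense()['joint_positions'])
for tgt in([.55,-.015,.475],[.5,0,.4],[.45,0,.4],[.5,0,.33],[.4,0,.45]):
    q=q0.copy();p,a=sim.fk(q);l=a.inv().apply(np.array(tgt)-p)*1000
    q=sim.call(q,[list(l)+[150]]*5);print('T',tgt)
    for k in range(7):
        q=sim.call(q,[[0,0,0,170]]*5);print(sim.rep(q))
E
```

```text
T [0.55, -0.015, 0.475]
q[-0.14  0.02  1.5   0.07  1.51  2.73] p[ 0.55  -0.015  0.475] z[ 0.12  0.05 -0.99] tilt0.129
q[-0.32 -0.02  1.59  0.28  1.46  2.94] p[ 0.536 -0.06   0.462] z[ 0.19  0.23 -0.96] tilt0.300
q[-0.55 -0.07  1.74  0.6   1.41  2.94] p[ 0.516 -0.097  0.436] z[ 0.35  0.43 -0.83] tilt0.593
q[-0.73 -0.07  1.92  0.91  1.39  2.94] p[ 0.499 -0.122  0.398] z[ 0.53  0.57 -0.63] tilt0.889
q[-0.85 -0.02  2.1   1.21  1.4   2.94] p[ 0.489 -0.135  0.35 ] z[ 0.68  0.63 -0.38] tilt1.178
q[-0.9   0.11  2.27  1.5   1.47  2.94] p[ 0.483 -0.134  0.292] z[ 0.79  0.6  -0.12] tilt1.448
q[-0.9   0.34  2.41  1.73  1.63  2.94] p[ 0.472 -0.117  0.226] z[0.85 0.52 0.12] tilt1.687
T [0.5, 0, 0.4]
q[-0.12 -0.07  1.74  0.07  1.37  2.74] p[ 0.5 -0.   0.4] z[ 0.12  0.05 -0.99] tilt0.129
q[-0.33 -0.11  1.82  0.31  1.34  2.94] p[ 0.487 -0.042  0.387] z[ 0.2   0.25 -0.95] tilt0.321
q[-0.58 -0.14  1.96  0.65  1.31  2.94] p[ 0.47  -0.077  0.361] z[ 0.37  0.46 -0.81] tilt0.631
q[-0.78 -0.11  2.13  0.98  1.33  2.94] p[ 0.456 -0.1    0.321] z[ 0.55  0.58 -0.6 ] tilt0.933
q[-0.9  -0.    2.3   1.28  1.37  2.
[... 1553 characters left out ...]
 z[0.95 0.32 0.08] tilt1.646
T [0.4, 0, 0.45]
q[-0.15 -0.28  1.81  0.07  1.51  2.71] p[ 0.4  -0.    0.45] z[ 0.12  0.05 -0.99] tilt0.129
q[-0.43 -0.33  1.88  0.28  1.51  2.94] p[ 0.381 -0.05   0.44 ] z[ 0.19  0.21 -0.96] tilt0.288
q[-0.8  -0.38  2.01  0.55  1.56  2.94] p[ 0.345 -0.101  0.416] z[ 0.35  0.39 -0.85] tilt0.549
q[-1.15 -0.38  2.15  0.73  1.67  2.94] p[ 0.296 -0.142  0.379] z[ 0.51  0.49 -0.71] tilt0.782
q[-1.47 -0.31  2.29  0.78  1.79  2.94] p[ 0.237 -0.168  0.327] z[ 0.63  0.54 -0.56] tilt0.982
q[-1.75 -0.17  2.41  0.71  1.85  2.94] p[ 0.175 -0.17   0.266] z[ 0.74  0.55 -0.4 ] tilt1.164
q[-2.01  0.06  2.52  0.57  1.82  2.94] p[ 0.127 -0.148  0.204] z[ 0.83  0.52 -0.22] tilt1.345
```

>>> {"op": "play_rows", "data": {"deltas": [{"tx":0,"ty":0,"tz":0,"yaw":150,"gripper":0.9},{"tx":0,"ty":0,"tz":0,"yaw":150,"gripper":0.9},{"tx":0,"ty":0,"tz":0,"yaw":150,"gripper":0.9},{"tx":0,"ty":0,"tz":0,"yaw":150,"gripper":0.9},{"tx":0,"ty":0,"tz":0,"yaw":150,"gripper":0.9}]}}

```text
time: 8.75
ee_pos: [0.55, -0.0153, 0.4749]
orientation: [-3.035, -0.072, -0.551]
ft_force: [-1.0, -0.7, 0.6]
width: 0.898
finger_force: 0.0
```

>>> {"op": "play_rows", "data": {"deltas": [{"tx":0,"ty":0,"tz":0,"yaw":170,"gripper":0.9},{"tx":0,"ty":0,"tz":0,"yaw":170,"gripper":0.9},{"tx":0,"ty":0,"tz":0,"yaw":170,"gripper":0.9},{"tx":0,"ty":0,"tz":0,"yaw":170,"gripper":0.9},{"tx":0,"ty":0,"tz":0,"yaw":170,"gripper":0.9}]}}

```text
time: 9.25
ee_pos: [0.55, -0.0152, 0.4749]
orientation: [-3.014, 0.02, -1.296]
ft_force: [-1.1, -1.1, -0.4]
width: 0.899
finger_force: 0.0
```

>>> {"op": "play_rows", "data": {"deltas": [{"tx":0,"ty":0,"tz":0,"yaw":170,"gripper":0.9},{"tx":0,"ty":0,"tz":0,"yaw":170,"gripper":0.9},{"tx":0,"ty":0,"tz":0,"yaw":170,"gripper":0.9},{"tx":0,"ty":0,"tz":0,"yaw":170,"gripper":0.9},{"tx":0,"ty":0,"tz":0,"yaw":170,"gripper":0.9}]}}

```text
time: 9.75
ee_pos: [0.5254, -0.082, 0.4575]
orientation: [-2.993, 0.245, -1.759]
ft_force: [-0.6, -0.4, -0.4]
width: 0.901
finger_force: 0.0
```

```bash
cat > st.py <<'E'
from plan import *
p,a,s=T();m=a.as_matrix();print(s['time'],s['joint_positions'].round(4).tolist(),p.round(4),s['orientation'],'z',m[:,2].round(3),'x',m[:,0].round(3),'y',m[:,1].round(3))
E
python3 st.py
```

```text
9.75 [-0.3915, -0.0802, 1.6638, 0.2696, 1.462, 2.9401] [ 0.5254 -0.082   0.4575] [-2.99320195  0.24499304 -1.75891515] z [ 0.19   0.208 -0.959] x [-0.181 -0.953 -0.243] y [-0.965  0.22  -0.143]
```

>>> {"op": "play_rows", "data": {"deltas": [{"tx":-60,"ty":0,"tz":-10,"yaw":170,"gripper":0.9},{"tx":-60,"ty":0,"tz":-10,"yaw":170,"gripper":0.9},{"tx":-60,"ty":0,"tz":-10,"yaw":170,"gripper":0.9},{"tx":-60,"ty":0,"tz":-10,"yaw":170,"gripper":0.9},{"tx":-60,"ty":0,"tz":-10,"yaw":170,"gripper":0.9}]}}

```text
time: 10.25
ee_pos: [0.4799, -0.1165, 0.4267]
orientation: [-3.028, 0.564, -2.095]
ft_force: [-0.4, 0.4, -0.2]
width: 0.902
finger_force: 0.0
```

```bash
python3 st.py
```

```text
10.25 [-0.6765, -0.1655, 1.8689, 0.5798, 1.4287, 2.9402] [ 0.4799 -0.1165  0.4267] [-3.02833484  0.56425836 -2.09468252] z [ 0.364  0.404 -0.84 ] x [-0.423 -0.732 -0.535] y [-0.83   0.549 -0.095]
```

>>> {"op": "play_rows", "data": {"deltas": [{"tx":-80,"ty":-50,"tz":-20,"yaw":170,"gripper":0.9},{"tx":-80,"ty":-50,"tz":-20,"yaw":170,"gripper":0.9},{"tx":-80,"ty":-50,"tz":-20,"yaw":170,"gripper":0.9},{"tx":-80,"ty":-50,"tz":-20,"yaw":170,"gripper":0.9},{"tx":-80,"ty":-50,"tz":-20,"yaw":170,"gripper":0.9}]}}

```text
time: 10.75
ee_pos: [0.4775, -0.1655, 0.386]
orientation: [3.015, 0.851, -2.559]
ft_force: [-0.1, -0.6, -0.6]
width: 0.901
finger_force: 0.0
```

```bash
python3 st.py
```

```text
10.75 [-0.9072, -0.0835, 1.9904, 0.8669, 1.4169, 2.9401] [ 0.4775 -0.1655  0.386 ] [ 3.01461239  0.85051745 -2.55852911] z [ 0.553  0.516 -0.654] x [-0.551 -0.363 -0.752] y [-0.626  0.776  0.084]
```

>>> {"op": "play_rows", "data": {"deltas": [{"tx":-110,"ty":0,"tz":0,"yaw":170,"gripper":0.9},{"tx":-110,"ty":0,"tz":0,"yaw":170,"gripper":0.9},{"tx":-110,"ty":0,"tz":0,"yaw":170,"gripper":0.9},{"tx":-110,"ty":0,"tz":0,"yaw":170,"gripper":0.9},{"tx":-110,"ty":0,"tz":0,"yaw":170,"gripper":0.9}]}}

```text
time: 11.25
ee_pos: [0.4829, -0.161, 0.3197]
orientation: [2.405, 0.974, 2.952]
ft_force: [0.7, 0.4, -0.8]
width: 0.903
finger_force: 0.0
```

```bash
python3 st.py
```

```text
11.25 [-1.0048, 0.041, 2.1824, 1.1813, 1.3713, 2.9401] [ 0.4829 -0.161   0.3197] [2.4048657  0.97427412 2.951596  ] z [ 0.729  0.544 -0.416] x [-0.552  0.106 -0.827] y [-0.406  0.832  0.377]
```

```bash
python3 - <<'E'
s=open('kin.py').read()
s=s.replace("LO=np","""Q=np.r_[Q,[[-.3915,-.0802,1.6638,.2696,1.462,2.9401],[-.6765,-.1655,1.8689,.5798,1.4287,2.9402],[-.9072,-.0835,1.9904,.8669,1.4169,2.9401],[-1.0048,.041,2.1824,1.1813,1.3713,2.9401]]]
X=np.r_[X,[[.5254,-.082,.4575],[.4799,-.1165,.4267],[.4775,-.1655,.386],[.4829,-.161,.3197]]]
O=np.r_[O,[[-2.9932,.245,-1.7589],[-3.0283,.56426,-2.09468],[3.01461,.85052,-2.55853],[2.40487,.97427,2.9516]]]
LO=np""",1)
open('kin.py','w').write(s)
E
python3 kin.py; python3 - <<'E'
from plan import *
import sim
q0=np.array(sense()['joint_positions'])
for g in([0,0,0],[-110,0,0],[-80,50,-40],[-60,60,0],[0,50,0],[0,100,0]):
    q=q0.copy();print(g)
    for k in range(2): q=sim.call(q,[g+[170]]*5);print(sim.rep(q))
E
```

```text
[ 0.2735  0.4909  0.5249  0.311  -0.0089  0.0421]
[0.0035 0.0052 0.0004] [-0. -0.  0.]
[ 0.0039 -0.      0.0011] [0.001 0.001 0.   ]
[-0.0042 -0.0035  0.0005] [ 0.  0. -0.]
[ 0.0019 -0.0007  0.0037] [0. 0. 0.]
[-0.0097  0.0037 -0.0005] [-0.  0.  0.]
[-0.0047  0.0052 -0.001 ] [-0.  0.  0.]
[ 0.002   0.0009 -0.0007] [0. 0. 0.]
[ 0.0088 -0.0086 -0.0035] [-0. -0.  0.]
[0, 0, 0]
q[-1.08  0.21  2.36  1.48  1.45  2.94] p[ 0.484 -0.163  0.267] z[ 0.86  0.48 -0.15] tilt1.421
q[-1.08  0.5   2.5   1.71  1.64  2.94] p[ 0.47  -0.141  0.217] z[0.93 0.35 0.09] tilt1.663
[-110, 0, 0]
q[-0.97  0.19  2.29  1.61  1.42  2.94] p[ 0.539 -0.17   0.311] z[ 0.88  0.46 -0.09] tilt1.476
q[-0.91  0.43  2.34  1.98  1.62  2.94] p[ 0.561 -0.19   0.292] z[0.94 0.28 0.19] tilt1.761
[-80, 50, -40]
q[-1.1   0.12  2.37  1.47  1.53  2.94] p[ 0.473 -0.156  0.315] z[ 0.86  0.5  -0.09] tilt1.478
q[-1.18  0.37  2.49  1.61  1.78  2.94] p[ 0.436 -0.152  0.295] z[0.89 0.39 0.21] tilt1.784
[-60, 60, 0]
q[-1.01  0.11  2.41  1.56  1.47  2.94] p[ 0.494 -0.123  0.309] z[ 0.87  0.49 -0.09] tilt1.483
q[-0.94  0.36  2.55  1.86  1.73  2.94] p[ 0.484 -0.09   0.295] z[0.9  0.37 0.22] tilt1.795
[0, 50, 0]
q[-1.08  0.13  2.43  1.48  1.49  2.94] p[ 0.466 -0.124  0.283] z[ 0.86  0.5  -0.12] tilt1.451
q[-1.06  0.4   2.62  1.69  1.73  2.94] p[ 0.438 -0.073  0.261] z[0.9  0.39 0.17] tilt1.744
[0, 100, 0]
q[-1.08  0.07  2.51  1.47  1.51  2.94] p[ 0.445 -0.087  0.285] z[ 0.85  0.52 -0.11] tilt1.462
q[-1.03  0.43  2.63  1.59  1.78  2.94] p[ 0.42  -0.028  0.264] z[0.84 0.5  0.21] tilt1.780
```

>>> {"op": "play_rows", "data": {"deltas": [{"tx":-60,"ty":60,"tz":0,"yaw":170,"gripper":0.9},{"tx":-60,"ty":60,"tz":0,"yaw":170,"gripper":0.9},{"tx":-60,"ty":60,"tz":0,"yaw":170,"gripper":0.9},{"tx":-60,"ty":60,"tz":0,"yaw":170,"gripper":0.9},{"tx":-60,"ty":60,"tz":0,"yaw":170,"gripper":0.9}]}}

```text
time: 11.75
ee_pos: [0.4695, -0.1073, 0.2572]
orientation: [1.799, 0.711, 2.242]
ft_force: [0.6, -0.5, 0.2]
width: 0.899
finger_force: 0.0
```

```bash
python3 st.py
```

```text
11.75 [-1.0236, 0.2094, 2.4167, 1.5084, 1.4081, 2.9401] [ 0.4695 -0.1073  0.2572] [1.79883086 0.71134566 2.2416085 ] z [ 0.855  0.49  -0.171] x [-0.471  0.593 -0.653] y [-0.218  0.639  0.738]
```

```bash
python3 - <<'E'
from plan import *
import sim
q0=np.array(sense()['joint_positions']);p0=sim.fk(q0)[0]
for g in([-60,60,-15],[-100,100,-30]):
  for y in(20,30,45,60,170):
    q=sim.call(q0.copy(),[g+[y]]*5);print(g,y,sim.rep(q),(sim.fk(q)[0]-p0).round(3))
E
```

```text
[-60, 60, -15] 20 q[-1.05  0.35  2.52  1.6   1.48  2.94] p[ 0.464 -0.099  0.208] z[ 0.89  0.46 -0.08] tilt1.492 [-0.021  0.028 -0.038]
[-60, 60, -15] 30 q[-1.04  0.39  2.54  1.65  1.54  2.94] p[ 0.463 -0.097  0.214] z[ 0.9   0.43 -0.02] tilt1.556 [-0.022  0.029 -0.031]
[-60, 60, -15] 45 q[-1.04  0.41  2.55  1.7   1.59  2.94] p[ 0.463 -0.097  0.222] z[0.92 0.4  0.04] tilt1.608 [-0.021  0.029 -0.024]
[-60, 60, -15] 60 q[-1.04  0.42  2.56  1.72  1.61  2.94] p[ 0.464 -0.098  0.226] z[0.92 0.38 0.07] tilt1.636 [-0.021  0.029 -0.019]
[-60, 60, -15] 170 q[-1.02  0.45  2.57  1.78  1.67  2.94] p[ 0.465 -0.101  0.239] z[0.93 0.34 0.13] tilt1.698 [-0.019  0.026 -0.007]
[-100, 100, -30] 20 q[-1.06  0.34  2.53  1.58  1.49  2.94] p[ 0.455 -0.095  0.209] z[ 0.89  0.46 -0.08] tilt1.491 [-0.03   0.031 -0.037]
[-100, 100, -30] 30 q[-1.06  0.38  2.55  1.63  1.54  2.94] p[ 0.455 -0.093  0.216] z[ 0.9   0.43 -0.02] tilt1.556 [-0.03   0.033 -0.03 ]
[-100, 100, -30] 45 q[-1.06  0.4   2.57  1.68  1.59  2.94] p[ 0.455 -0.093  0.223] z[0.92 0.4  0.04] tilt1.609 [-0.03   0.034 -0.022]
[-100, 100, -30] 60 q[-1.06  0.41  2.58  1.7   1.62  2.94] p[ 0.455 -0.093  0.228] z[0.92 0.38 0.07] tilt1.637 [-0.03   0.033 -0.017]
[-100, 100, -30] 170 q[-1.04  0.43  2.59  1.76  1.68  2.94] p[ 0.457 -0.096  0.241] z[0.93 0.35 0.13] tilt1.699 [-0.028  0.031 -0.004]
```

>>> {"op": "play_rows", "data": {"deltas": [{"tx":-60,"ty":60,"tz":-15,"yaw":60,"gripper":0.9},{"tx":-60,"ty":60,"tz":-15,"yaw":60,"gripper":0.9},{"tx":-60,"ty":60,"tz":-15,"yaw":60,"gripper":0.9},{"tx":-60,"ty":60,"tz":-15,"yaw":60,"gripper":0.9},{"tx":-60,"ty":60,"tz":-15,"yaw":60,"gripper":0.9}]}}

```text
time: 12.25
ee_pos: [0.428, -0.0575, 0.1974]
orientation: [1.586, 0.242, 1.989]
ft_force: [0.3, -0.3, 0.1]
width: 0.9
finger_force: 0.0
```

```bash
python3 st.py
```

```text
12.25 [-1.0733, 0.5333, 2.5681, 1.6527, 1.5528, 2.9401] [ 0.428  -0.0575  0.1974] [1.58591056 0.24150247 1.9893491 ] z [ 0.915  0.403 -0.015] x [-0.395  0.887 -0.239] y [-0.083  0.225  0.971]
```

>>> {"op": "play_rows", "data": {"deltas": [{"tx":-6,"ty":25,"tz":0,"yaw":-8.5,"gripper":1},{"tx":-12,"ty":49,"tz":0,"yaw":-17,"gripper":1},{"tx":-12,"ty":49,"tz":0,"yaw":-25.5,"gripper":1},{"tx":-12,"ty":49,"tz":0,"yaw":-34,"gripper":1},{"tx":-12,"ty":49,"tz":0,"yaw":-42.5,"gripper":1}]}}

```text
time: 12.75
ee_pos: [0.429, -0.0576, 0.2496]
orientation: [1.598, 0.993, 2.01]
ft_force: [0.7, -0.8, -0.2]
width: 0.995
finger_force: 0.0
```

>>> {"op": "play_rows", "data": {"deltas": [{"tx":0,"ty":0,"tz":0,"yaw":-8.5,"gripper":1},{"tx":0,"ty":0,"tz":0,"yaw":-17,"gripper":1},{"tx":0,"ty":0,"tz":0,"yaw":-25.5,"gripper":1},{"tx":0,"ty":0,"tz":0,"yaw":-34,"gripper":1},{"tx":0,"ty":0,"tz":0,"yaw":-42.5,"gripper":1}]}}

```text
time: 13.25
ee_pos: [0.429, -0.0576, 0.2495]
orientation: [-1.662, 1.406, -1.245]
ft_force: [-0.3, 0.3, 0.4]
width: 1.001
finger_force: 0.0
```

>>> {"op": "play_rows", "data": {"deltas": [{"tx":0,"ty":0,"tz":0,"yaw":-8.5,"gripper":1},{"tx":0,"ty":0,"tz":0,"yaw":-17,"gripper":1},{"tx":0,"ty":0,"tz":0,"yaw":-25.5,"gripper":1},{"tx":0,"ty":0,"tz":0,"yaw":-34,"gripper":1},{"tx":0,"ty":0,"tz":0,"yaw":-42.5,"gripper":1}]}}

```text
time: 13.75
ee_pos: [0.429, -0.0576, 0.2495]
orientation: [-1.59, 0.665, -1.167]
ft_force: [-0.1, -0.6, 0.1]
width: 0.996
finger_force: 0.0
```

```bash
python3 st.py; python3 - <<'E'
from h import *
d=np.load('/tmp/scene1.npz')['d'];P=cloud('scene',d).reshape(-1,3)[d.ravel()>0]
m=(abs(P[:,2]-.1)<.006)&(abs(P[:,1]-.05)<.2)&(P[:,0]>.4)&(P[:,0]<.95);print('crate x',np.percentile(P[m,0],[.5,1,99,99.5]))
E
```

```text
13.75 [-1.0699, 0.3016, 2.6042, 1.65, 1.5364, 0.9004] [ 0.429  -0.0576  0.2495] [-1.589826    0.66521657 -1.16662915] z [ 0.915  0.404 -0.015] x [ 0.309 -0.723 -0.617] y [-0.26   0.56  -0.787]
crate x [0.49369831 0.49634479 0.79994184 0.80066042]
```

>>> {"op": "play_rows", "data": {"deltas": [{"tx":0,"ty":0,"tz":0,"yaw":-8.5,"gripper":1},{"tx":0,"ty":0,"tz":0,"yaw":-17,"gripper":1},{"tx":0,"ty":0,"tz":0,"yaw":-25.5,"gripper":1},{"tx":0,"ty":0,"tz":0,"yaw":-34,"gripper":1},{"tx":0,"ty":0,"tz":0,"yaw":-42.5,"gripper":1}]}}

```text
time: 14.25
ee_pos: [0.429, -0.0576, 0.2495]
orientation: [-1.586, -0.076, -1.154]
ft_force: [-0.2, -0.1, -0.3]
width: 0.998
finger_force: 0.0
```

>>> {"op": "play_rows", "data": {"deltas": [{"tx":0,"ty":0,"tz":0,"yaw":-8.5,"gripper":1},{"tx":0,"ty":0,"tz":0,"yaw":-17,"gripper":1},{"tx":0,"ty":0,"tz":0,"yaw":-25.5,"gripper":1},{"tx":0,"ty":0,"tz":0,"yaw":-34,"gripper":1},{"tx":0,"ty":0,"tz":0,"yaw":-42.5,"gripper":1}]}}

```text
time: 14.75
ee_pos: [0.429, -0.0576, 0.2495]
orientation: [-1.593, -0.818, -1.139]
ft_force: [0.6, -0.3, -0.9]
width: 0.997
finger_force: 0.0
```

>>> {"op": "play_rows", "data": {"deltas": [{"tx":0,"ty":0,"tz":0,"yaw":-8.5,"gripper":1},{"tx":0,"ty":0,"tz":0,"yaw":-17,"gripper":1},{"tx":0,"ty":0,"tz":0,"yaw":-25.5,"gripper":1},{"tx":0,"ty":0,"tz":0,"yaw":-34,"gripper":1},{"tx":0,"ty":0,"tz":0,"yaw":-42.5,"gripper":1}]}}

```text
time: 15.25
ee_pos: [0.429, -0.0576, 0.2495]
orientation: [-2.517, -1.552, -0.209]
ft_force: [-0.1, 0.5, 0.4]
width: 1.002
finger_force: 0.0
```

```bash
cat >> plan.py <<'E'
def to(g,back=0.):  # grasp point target g, stand-off
    p,a,s=T();z=a.as_matrix()[:,2];t=np.array(g)+z*(.008-back);return (a.inv().apply(t-p)*1000).round(1)
E
python3 st.py; python3 -c "
from plan import *
print(to([.566,-.011,.145],.12),to([.566,-.011,.145],0))
for n in('scene','side'): look(n,n+'2')
cv2.imwrite('pics/v2.png',cv2.resize(np.hstack([cv2.imread('pics/scene2.png')[60:330,120:520],cv2.imread('pics/side2.png')[60:330,60:460]]),(800,270)))
"
```

```text
15.25 [-1.0699, 0.3016, 2.6042, 1.65, 1.5364, -1.3248] [ 0.429  -0.0576  0.2495] [-2.51702395 -1.55232647 -0.2087585 ] z [ 0.915  0.404 -0.015] x [ 0.018 -0.004  1.   ] y [ 0.404 -0.915 -0.011]
[-102.2   13.8   33.7] [-102.2   13.8  153.7]
```

View pics/v2.png

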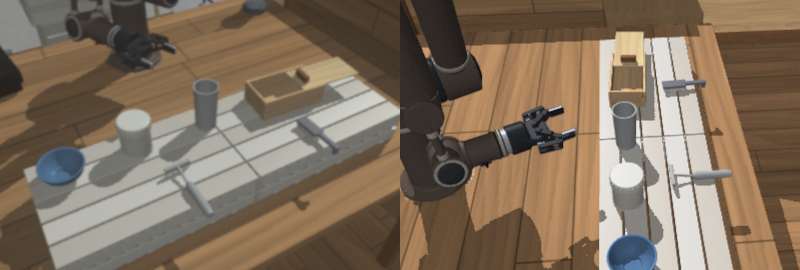

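The gripper is now level at (545,130) in the right-hand view, aimed at the cup, and the box is open. I'll go down and in for the cup.

>>> {"op": "play_rows", "data": {"deltas": [{"tx":-25,"ty":4,"tz":15,"yaw":0,"gripper":1},{"tx":-50,"ty":8,"tz":34,"yaw":0,"gripper":1},{"tx":-75,"ty":12,"tz":34,"yaw":0,"gripper":1},{"tx":-95,"ty":14,"tz":34,"yaw":0,"gripper":1},{"tx":-95,"ty":14,"tz":34,"yaw":0,"gripper":1}]}}

```text
time: 15.85
ee_pos: [0.4625, -0.052, 0.1502]
orientation: [-2.059, -1.537, -0.667]
ft_force: [-0.1, 0.0, -0.5]
width: 0.998
finger_force: 0.0
```

```bash
python3 st.py; python3 -c "
from plan import *
print(to([.566,-.011,.152],0)); s=sense(); P0,A0=s['ee_pos'],R.from_euler('xyz',s['orientation'])
p,d=look('wrist','w2');i=camera_info('wrist');K=i['mtx'];v,u=np.mgrid[:400,:640]
C=np.stack([(u-K[0,2])/K[0,0]*d,(v-K[1,2])/K[1,1]*d,d],-1).reshape(-1,3);Tc=np.array(i['T_tool_cam']);C=C@Tc[:3,:3].T+Tc[:3,3]
W=A0.apply(C)+P0;m=(d.ravel()>0)&(np.hypot(W[:,0]-.566,W[:,1]+.011)<.05)&(W[:,2]>.115)&(W[:,2]<.24);W=W[m];print(len(W))
for a,b in((.12,.15),(.15,.18),(.18,.21),(.21,.235)):
    q=W[(W[:,2]>a)&(W[:,2]<b)]
    if len(q)>20:
        from scipy.optimize import least_squares
        r=.029+.004*((a+b)/2-.1)/.13
        f=least_squares(lambda c:np.hypot(q[:,0]-c[0],q[:,1]-c[1])-r,[.566,-.011],loss='soft_l1',f_scale=.002);print(a,len(q),f.x.round(4),abs(f.fun).mean().round(4))
"
```

```text
15.85 [-0.9397, 0.7138, 2.4834, 1.786, 1.5668, -1.5953] [ 0.4625 -0.052   0.1502] [-2.05855133 -1.53689582 -0.66690654] z [ 0.914  0.404 -0.016] x [ 0.027 -0.021  0.999] y [ 0.404 -0.914 -0.03 ]
[  3.7   4.3 119.2]
11590
0.12 2446 [ 0.5666 -0.0097] 0.0005
0.15 2852 [ 0.5666 -0.0097] 0.0005
0.18 3363 [ 0.5666 -0.0097] 0.0005
0.21 2555 [ 0.5666 -0.0096] 0.0005
```

>>> {"op": "play_rows", "data": {"deltas": [{"tx":4,"ty":3.3,"tz":20,"yaw":-1.7,"gripper":1},{"tx":4,"ty":3.3,"tz":50,"yaw":-1.7,"gripper":1},{"tx":4,"ty":3.3,"tz":80,"yaw":-1.7,"gripper":1},{"tx":4,"ty":3.3,"tz":105,"yaw":-1.7,"gripper":1},{"tx":4,"ty":3.3,"tz":120,"yaw":-1.7,"gripper":1}]}}

```text
time: 16.4
ee_pos: [0.5743, -0.0038, 0.1576]
orientation: [2.779, -1.56, 0.781]
ft_force: [0.4, 0.0, 0.2]
width: 1.0
finger_force: 0.0
```

```bash
python3 st.py; python3 -c "
from plan import *
print(to([.5666,-.0097,.152],0))"
```

```text
16.4 [-0.5463, 0.6827, 2.3627, 2.1746, 1.506, -1.4955] [ 0.5743 -0.0038  0.1576] [ 2.77869224 -1.56003664  0.78069879] z [ 0.914  0.406 -0.01 ] x [0.008 0.008 1.   ] y [ 0.406 -0.914  0.004]
[-5.7  2.2 -1.4]
```

>>> {"op": "play_rows", "data": {"deltas": [{"tx":-3,"ty":2,"tz":0,"yaw":0,"gripper":1},{"tx":-3,"ty":2,"tz":0,"yaw":0,"gripper":0.8},{"tx":-3,"ty":2,"tz":0,"yaw":0,"gripper":0.5},{"tx":-3,"ty":2,"tz":0,"yaw":0,"gripper":0.5},{"tx":-3,"ty":2,"tz":0,"yaw":0,"gripper":0.5}], "force": 60}}

```text
time: 16.9
ee_pos: [0.5722, -0.0065, 0.1525]
orientation: [3.115, -1.558, 0.441]
ft_force: [-1.2, 0.1, 3.9]
width: 0.705
finger_force: 64.9
```

>>> {"op": "play_rows", "data": {"deltas": [{"tx":0,"ty":0,"tz":0,"yaw":0,"gripper":0.5},{"tx":5,"ty":0,"tz":0,"yaw":0,"gripper":0.5},{"tx":15,"ty":0,"tz":0,"yaw":0,"gripper":0.5},{"tx":30,"ty":0,"tz":0,"yaw":0,"gripper":0.5},{"tx":50,"ty":0,"tz":0,"yaw":0,"gripper":0.5}]}}

```text
time: 17.4
ee_pos: [0.5724, -0.0053, 0.1993]
orientation: [-3.011, -1.549, 0.284]
ft_force: [0.1, 0.4, -1.2]
width: 0.709
finger_force: 64.9
```

```bash
python3 st.py; python3 -c "
from plan import *
look('scene','s3');look('side','d3')
cv2.imwrite('pics/v3.png',cv2.resize(np.hstack([cv2.imread('pics/s3.png')[80:280,240:480],cv2.imread('pics/d3.png')[80:280,180:420]]),(800,333)))
print(to([.5813,.209,.30],0))"
```

```text
17.4 [-0.5522, 0.535, 2.4026, 2.1604, 1.4343, -1.3988] [ 0.5724 -0.0053  0.1993] [-3.01058155 -1.54894005  0.28447787] z [ 0.915  0.404 -0.022] x [0.021 0.006 1.   ] y [ 0.404 -0.915 -0.003]
[  99.6 -192.9  100.6]
```

View pics/v3.png

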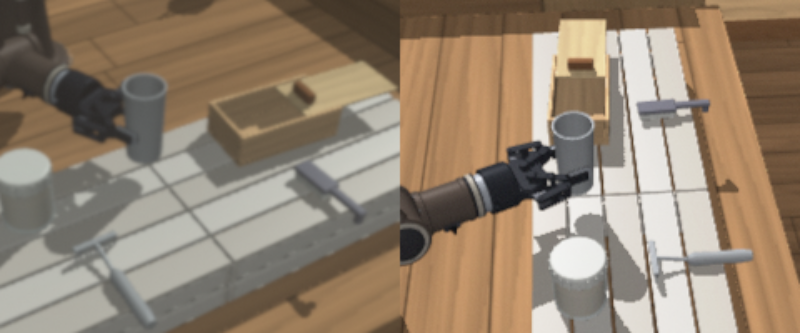

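The cup is held clear and upright at (145,115) left and (573,150) right, and the box interior is open. Next I'll work out the combined carry and roll so the mouth stays over the opening.

```bash
python3 - <<'E'
from plan import *
p,a,s=T();m=a.as_matrix();L=m[:,1].copy();L[2]=0;z=m[:,2]
M=np.array([.5813,.209,0])
th=np.radians(np.r_[[0]*6,np.arange(8.5,85.1,8.5),np.arange(93.5,180,8.5),[179.8]*4])
pos0=p-.008*z;G90=M-.0775*L
n=len(th);G=[]
for i,t in enumerate(th):
    if i<6: f=(i)/10.
    if i<=15: f=min(1,i/9.5); g=pos0+(G90-pos0)*f; g[2]=max(pos0[2],min(.25,pos0[2]+.02*i))
    else: g=M-.0775*np.sin(t)*L; g[2]=max(.235,.25-.004*(i-15)) if i<n-6 else max(.205,.235-.006*(i-(n-6)+1))
    G.append(g)
for c in range(1,n,5):
    A=a*R.from_euler('z',th[c-1]);P0=G[c-1]
    print([dict(zip(('tx','ty','tz','yaw'),np.r_[A.inv().apply(G[i]-P0)*1000,np.degrees(th[i]-th[c-1])].round(1).tolist())) for i in range(c,min(c+5,n))], G[min(c+4,n-1)].round(3))
E
```

```text
[{'tx': 20.2, 'ty': -28.4, 'tz': 10.4, 'yaw': 0.0}, {'tx': 40.5, 'ty': -56.9, 'tz': 20.9, 'yaw': 0.0}, {'tx': 48.2, 'ty': -85.3, 'tz': 31.5, 'yaw': 0.0}, {'tx': 48.4, 'ty': -113.8, 'tz': 42.3, 'yaw': 0.0}, {'tx': 48.7, 'ty': -142.3, 'tz': 53.0, 'yaw': 0.0}] [0.558 0.143 0.25 ]
[{'tx': 0.2, 'ty': -28.5, 'tz': 10.8, 'yaw': 8.5}, {'tx': 0.5, 'ty': -57.0, 'tz': 21.5, 'yaw': 17.0}, {'tx': 0.7, 'ty': -85.5, 'tz': 32.3, 'yaw': 25.5}, {'tx': 1.0, 'ty': -113.9, 'tz': 43.0, 'yaw': 34.0}, {'tx': 1.1, 'ty': -128.2, 'tz': 48.4, 'yaw': 42.5}] [0.55 0.28 0.25]
[{'tx': 0.0, 'ty': 0.0, 'tz': 0.0, 'yaw': 8.5}, {'tx': 0.0, 'ty': 0.0, 'tz': 0.0, 'yaw': 17.0}, {'tx': 0.0, 'ty': 0.0, 'tz': 0.0, 'yaw': 25.5}, {'tx': 0.0, 'ty': 0.0, 'tz': 0.0, 'yaw': 34.0}, {'tx': 0.0, 'ty': 0.0, 'tz': 0.0, 'yaw': 42.5}] [0.55 0.28 0.25]
[{'tx': -0.2, 'ty': 4.0, 'tz': 0.1, 'yaw': 8.5}, {'tx': 1.0, 'ty': 8.1, 'tz': 0.1, 'yaw': 17.0}, {'tx': 3.8, 'ty': 12.4, 'tz': 0.2, 'yaw': 25.5}, {'tx': 8.3, 'ty': 15.8, 'tz': 0.2, 'yaw': 34.0}, {'tx': 14.6, 'ty': 16.4, 'tz': 0.2, 'yaw': 42.5}] [0.556 0.265 0.235]
[{'tx': 6.1, 'ty': -4.6, 'tz': 0.0, 'yaw': 8.5}, {'tx': 13.1, 'ty': -10.0, 'tz': 0.0, 'yaw': 17.0}, {'tx': 20.9, 'ty': -16.0, 'tz': 0.0, 'yaw': 25.5}, {'tx': 29.3, 'ty': -22.4, 'tz': 0.0, 'yaw': 34.0}, {'tx': 41.8, 'ty': -24.4, 'tz': 0.1, 'yaw': 42.5}] [0.576 0.221 0.229]
[{'tx': 7.9, 'ty': -10.2, 'tz': 0.1, 'yaw': 8.5}, {'tx': 14.1, 'ty': -10.9, 'tz': 0.2, 'yaw': 9.8}, {'tx': 20.0, 'ty': -9.8, 'tz': 0.3, 'yaw': 9.8}, {'tx': 25.9, 'ty': -8.8, 'tz': 0.4, 'yaw': 9.8}, {'tx': 25.9, 'ty': -8.8, 'tz': 0.4, 'yaw': 9.8}] [0.581 0.209 0.205]
```

>>> {"op": "play_rows", "data": {"deltas": [{"tx":20,"ty":-28,"tz":10,"yaw":0,"gripper":0.5},{"tx":40,"ty":-57,"tz":21,"yaw":0,"gripper":0.5},{"tx":49,"ty":-85,"tz":31,"yaw":0,"gripper":0.5},{"tx":49,"ty":-114,"tz":42,"yaw":0,"gripper":0.5},{"tx":49,"ty":-142,"tz":53,"yaw":0,"gripper":0.5}]}}

```text
time: 18.0
ee_pos: [0.5641, 0.147, 0.2478]
orientation: [3.122, -1.551, 0.435]
ft_force: [1.8, 0.5, -2.0]
width: 0.707
finger_force: 64.9
```

>>> {"op": "play_rows", "data": {"deltas": [{"tx":0,"ty":-28,"tz":11,"yaw":8.5,"gripper":0.5},{"tx":0,"ty":-57,"tz":21,"yaw":17,"gripper":0.5},{"tx":0,"ty":-85,"tz":32,"yaw":25.5,"gripper":0.5},{"tx":0,"ty":-114,"tz":43,"yaw":34,"gripper":0.5},{"tx":1,"ty":-128,"tz":48,"yaw":42.5,"gripper":0.5}]}}

```text
time: 18.5
ee_pos: [0.5557, 0.2851, 0.2471]
orientation: [-1.602, -0.824, -1.128]
ft_force: [1.1, -0.0, -1.8]
width: 0.705
finger_force: 64.9
```

>>> {"op": "play_rows", "data": {"deltas": [{"tx":0,"ty":0,"tz":0,"yaw":8.5,"gripper":0.5},{"tx":0,"ty":0,"tz":0,"yaw":17,"gripper":0.5},{"tx":0,"ty":0,"tz":0,"yaw":25.5,"gripper":0.5},{"tx":0,"ty":0,"tz":0,"yaw":34,"gripper":0.5},{"tx":0,"ty":0,"tz":0,"yaw":42.5,"gripper":0.5}]}}

```text
time: 19.0
ee_pos: [0.5562, 0.2823, 0.2468]
orientation: [-1.593, -0.082, -1.153]
ft_force: [0.1, 0.3, -3.0]
width: 0.706
finger_force: 64.9
```

```bash
python3 st.py; python3 -c "
from plan import *
print(to([.550,.280,.25],0))"
```

```text
19.0 [0.384, 0.3756, 2.4307, 3.1074, 1.2138, -0.071] [0.5562 0.2823 0.2468] [-1.59273696 -0.08224303 -1.15288804] z [ 0.914  0.404 -0.022] x [ 0.404 -0.911  0.082] y [ 0.013 -0.084 -0.996]
[-0.2 -3.1  1.3]
```

>>> {"op": "play_rows", "data": {"deltas": [{"tx":0,"ty":1,"tz":0,"yaw":8.5,"gripper":0.5},{"tx":1,"ty":5,"tz":0,"yaw":17,"gripper":0.5},{"tx":4,"ty":9,"tz":0,"yaw":25.5,"gripper":0.5},{"tx":8,"ty":13,"tz":0,"yaw":34,"gripper":0.5},{"tx":15,"ty":14,"tz":0,"yaw":42.5,"gripper":0.5}]}}

```text
time: 19.5
ee_pos: [0.5624, 0.2675, 0.2336]
orientation: [-1.6, 0.659, -1.172]
ft_force: [-1.1, 0.9, -1.9]
width: 0.709
finger_force: 64.9
```

>>> {"op": "play_rows", "data": {"deltas": [{"tx":6,"ty":-5,"tz":0,"yaw":8.5,"gripper":0.5},{"tx":13,"ty":-10,"tz":0,"yaw":17,"gripper":0.5},{"tx":21,"ty":-16,"tz":0,"yaw":25.5,"gripper":0.5},{"tx":29,"ty":-22,"tz":0,"yaw":34,"gripper":0.5},{"tx":42,"ty":-24,"tz":0,"yaw":42.5,"gripper":0.5}]}}

```text
time: 20.0
ee_pos: [0.5824, 0.2235, 0.2292]
orientation: [-1.679, 1.401, -1.261]
ft_force: [-0.5, 0.8, -1.1]
width: 0.705
finger_force: 65.0
```

>>> {"op": "play_rows", "data": {"deltas": [{"tx":8,"ty":-10,"tz":0,"yaw":8.5,"gripper":0.5},{"tx":14,"ty":-11,"tz":0,"yaw":9.8,"gripper":0.5},{"tx":20,"ty":-10,"tz":0,"yaw":9.8,"gripper":0.5},{"tx":26,"ty":-9,"tz":0,"yaw":9.8,"gripper":0.5},{"tx":26,"ty":-9,"tz":0,"yaw":9.8,"gripper":0.5}]}}

```text
time: 20.5
ee_pos: [0.587, 0.2119, 0.2048]
orientation: [-2.89, 1.552, -2.473]
ft_force: [-0.2, 0.1, -1.2]
width: 0.703
finger_force: 65.0
```

```bash
python3 st.py; python3 -c "
from plan import *
print(to([.5813,.209,.205],0))
look('scene','s4');look('side','d4')
cv2.imwrite('pics/v4.png',cv2.resize(np.hstack([cv2.imread('pics/s4.png')[80:280,280:520],cv2.imread('pics/d4.png')[60:260,180:420]]),(800,333)))"
```

```text
20.5 [0.142, 0.5203, 2.4057, 2.8593, 1.3451, 1.6257] [0.587  0.2119 0.2048] [-2.88973961  1.55188015 -2.47265381] z [ 0.914  0.405 -0.018] x [-0.015 -0.012 -1.   ] y [-0.405  0.914 -0.005]
[-0.1 -0.3  1.6]
```

View pics/v4.png

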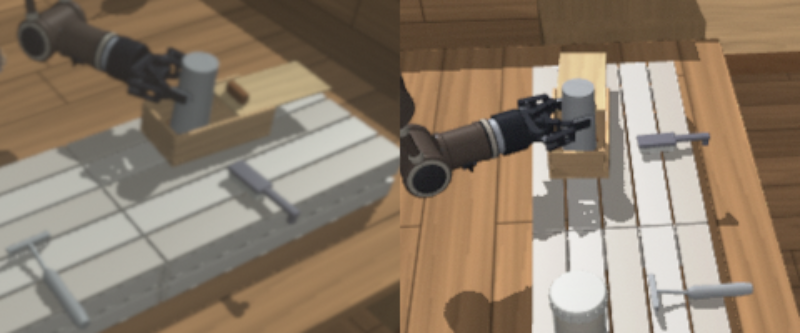

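The cup is inverted with its mouth inside the open box ((197,95) left, (580,115) right). I'll hold it there, then lift straight up.

>>> {"op": "play_rows", "data": {"deltas": [{"tx":0,"ty":0,"tz":0,"yaw":0,"gripper":0.5},{"tx":0,"ty":0,"tz":0,"yaw":0,"gripper":0.5},{"tx":0,"ty":0,"tz":0,"yaw":0,"gripper":0.5},{"tx":0,"ty":0,"tz":0,"yaw":0,"gripper":0.5},{"tx":0,"ty":0,"tz":0,"yaw":0,"gripper":0.5}]}}

```text
time: 21.1
ee_pos: [0.5878, 0.2114, 0.2069]
orientation: [-2.868, 1.556, -2.452]
ft_force: [0.0, -0.2, -2.3]
width: 0.702
finger_force: 65.0
```

>>> {"op": "play_rows", "data": {"deltas": [{"tx":-5,"ty":0,"tz":0,"yaw":0,"gripper":0.5},{"tx":-12,"ty":0,"tz":0,"yaw":0,"gripper":0.5},{"tx":-20,"ty":0,"tz":0,"yaw":0,"gripper":0.5},{"tx":-28,"ty":0,"tz":0,"yaw":0,"gripper":0.5},{"tx":-36,"ty":0,"tz":0,"yaw":0,"gripper":0.5}]}}

```text
time: 21.6
ee_pos: [0.5882, 0.2118, 0.2438]
orientation: [-2.859, 1.556, -2.443]
ft_force: [-0.1, -0.3, -2.3]
width: 0.708
finger_force: 65.0
```

>>> {"op": "play_rows", "data": {"deltas": [{"tx":-10,"ty":0,"tz":0,"yaw":0,"gripper":0.5},{"tx":-22,"ty":0,"tz":0,"yaw":0,"gripper":0.5},{"tx":-34,"ty":0,"tz":0,"yaw":0,"gripper":0.5},{"tx":-44,"ty":0,"tz":0,"yaw":0,"gripper":0.5},{"tx":-44,"ty":0,"tz":0,"yaw":0,"gripper":0.5}]}}

```text
time: 22.1
ee_pos: [0.589, 0.2123, 0.2896]
orientation: [-2.687, 1.559, -2.271]
ft_force: [0.2, 0.9, -0.8]
width: 0.707
finger_force: 65.0
```

>>> {"op": "play_rows", "data": {"deltas": [{"tx":0,"ty":0,"tz":0,"yaw":0,"gripper":0.5},{"tx":0,"ty":0,"tz":0,"yaw":0,"gripper":0.5},{"tx":0,"ty":0,"tz":0,"yaw":0,"gripper":0.5},{"tx":0,"ty":0,"tz":0,"yaw":0,"gripper":0.5},{"tx":0,"ty":0,"tz":0,"yaw":0,"gripper":0.5}]}}

```text
time: 22.6
ee_pos: [0.5886, 0.2122, 0.2861]
orientation: [-2.916, 1.554, -2.5]
ft_force: [0.3, 0.4, -1.3]
width: 0.706
finger_force: 65.0
```

```bash
python3 st.py; python3 -c "
from plan import *
look('scene','s5');look('side','d5')
cv2.imwrite('pics/v5.png',np.hstack([cv2.resize(cv2.imread('pics/s5.png')[100:200,340:460],(480,400)),cv2.resize(cv2.imread('pics/d5.png')[90:190,250:330],(320,400))]))
print(to([.5666,-.0097,.30]))"
```

```text
22.6 [0.143, 0.2547, 2.4358, 2.8376, 1.1217, 1.698] [0.5886 0.2122 0.2861] [-2.91610474  1.55434082 -2.49995925] z [ 0.915  0.404 -0.016] x [-0.013 -0.01  -1.   ] y [-0.404  0.915 -0.004]
[ -11.3 -194.1 -102.1]
```

View pics/v5.png

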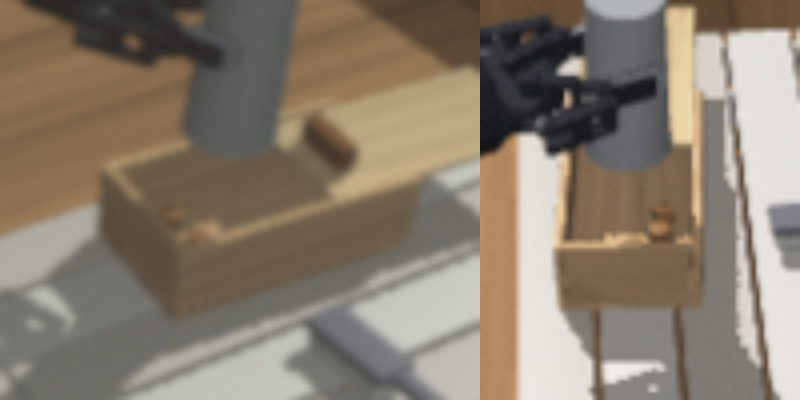

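Treats show inside the box at its -y end, at (175,215)/(200,235) left and (660,220) right, with none outside. Next I'll take the cup back to its old spot and stand it mouth down.

>>> {"op": "play_rows", "data": {"deltas": [{"tx":0,"ty":-30,"tz":-16,"yaw":0,"gripper":0.5},{"tx":0,"ty":-70,"tz":-37,"yaw":0,"gripper":0.5},{"tx":0,"ty":-112,"tz":-59,"yaw":0,"gripper":0.5},{"tx":0,"ty":-154,"tz":-81,"yaw":0,"gripper":0.5},{"tx":0,"ty":-194,"tz":-102,"yaw":0,"gripper":0.5}]}}

```text
time: 23.2
ee_pos: [0.5734, -0.0083, 0.2892]
orientation: [-2.863, 1.555, -2.446]
ft_force: [2.3, -0.7, -1.6]
width: 0.707
finger_force: 65.4
```

>>> {"op": "play_rows", "data": {"deltas": [{"tx":20,"ty":0,"tz":0,"yaw":0,"gripper":0.5},{"tx":45,"ty":0,"tz":0,"yaw":0,"gripper":0.5},{"tx":70,"ty":0,"tz":0,"yaw":0,"gripper":0.5},{"tx":85,"ty":0,"tz":0,"yaw":0,"gripper":0.5},{"tx":85,"ty":0,"tz":0,"yaw":0,"gripper":0.5}]}}

```text
time: 23.7
ee_pos: [0.5725, -0.0074, 0.2016]
orientation: [-3.122, 1.553, -2.706]
ft_force: [0.1, -0.3, -1.1]
width: 0.705
finger_force: 65.4
```

```bash
python3 st.py; python3 -c "
from plan import *
print(to([.5666,-.0097,.1775]))
p,d=look('side','d6');P=cloud('side',d).reshape(-1,3)[d.ravel()>0]
m=(np.hypot(P[:,0]-.5666,P[:,1]+.0097)<.026)&(P[:,2]>.2);print('cup base top z',np.percentile(P[m,2],[50,95]),m.sum(),P[m].mean(0))"
```

```text
23.7 [-0.5577, 0.5316, 2.4014, 2.1546, 1.4362, 1.7441] [ 0.5725 -0.0074  0.2016] [-3.12158029  1.55262388 -2.70566895] z [ 0.915  0.404 -0.018] x [-0.016 -0.008 -1.   ] y [-0.404  0.915 -0.   ]
[24.2  0.3  2.1]
cup base top z [0.25207288 0.25469843] 215 [ 0.56623273 -0.01136372  0.2510769 ]
```

>>> {"op": "play_rows", "data": {"deltas": [{"tx":8,"ty":0,"tz":0,"yaw":0,"gripper":0.5},{"tx":15,"ty":0,"tz":0,"yaw":0,"gripper":0.5},{"tx":20,"ty":0,"tz":0,"yaw":0,"gripper":0.5},{"tx":23,"ty":0,"tz":0,"yaw":0,"gripper":0.5},{"tx":24,"ty":0,"tz":0,"yaw":0,"gripper":0.5}]}}

```text
time: 24.25
ee_pos: [0.5725, -0.0075, 0.1798]
orientation: [-2.894, 1.555, -2.478]
ft_force: [-0.1, 0.2, -1.6]
width: 0.706
finger_force: 65.4
```

```bash
python3 st.py; python3 -c "
from plan import *
p,d=look('side','d7');P=cloud('side',d).reshape(-1,3)[d.ravel()>0]
m=(np.hypot(P[:,0]-.5666,P[:,1]+.0097)<.026)&(P[:,2]>.2);print('cup base top z',np.percentile(P[m,2],[50,95]),m.sum(),P[m].mean(0));print(sense()['ft_force'])"
```

```text
24.25 [-0.5582, 0.6063, 2.3842, 2.16, 1.4712, 1.6924] [ 0.5725 -0.0075  0.1798] [-2.89391842  1.5551989  -2.47766505] z [ 0.915  0.404 -0.015] x [-0.012 -0.01  -1.   ] y [-0.404  0.915 -0.004]
cup base top z [0.23004667 0.23266683] 202 [ 0.56691735 -0.01077282  0.22957616]
[ 0.38783148  0.02728302 -1.49603046]
```

>>> {"op": "play_rows", "data": {"deltas": [{"tx":1,"ty":0,"tz":0,"yaw":0,"gripper":0.5},{"tx":2,"ty":0,"tz":0,"yaw":0,"gripper":0.5},{"tx":2.5,"ty":0,"tz":0,"yaw":0,"gripper":0.5},{"tx":2.5,"ty":0,"tz":0,"yaw":0,"gripper":0.5},{"tx":2.5,"ty":0,"tz":0,"yaw":0,"gripper":0.5}]}}

```text
time: 24.8
ee_pos: [0.5726, -0.0076, 0.1784]
orientation: [-2.805, 1.557, -2.389]
ft_force: [-2.4, 0.3, 1.7]
width: 0.708
finger_force: 65.6
```

>>> {"op": "play_rows", "data": {"deltas": [{"tx":0.5,"ty":0,"tz":0,"yaw":0,"gripper":0.8},{"tx":0.5,"ty":0,"tz":0,"yaw":0,"gripper":1},{"tx":0.5,"ty":0,"tz":0,"yaw":0,"gripper":1},{"tx":0.5,"ty":0,"tz":0,"yaw":0,"gripper":1},{"tx":0.5,"ty":0,"tz":0,"yaw":0,"gripper":1}]}}

```text
time: 25.3
ee_pos: [0.5725, -0.0076, 0.1769]
orientation: [-2.894, 1.555, -2.478]
ft_force: [0.3, -0.2, -0.2]
width: 1.0
finger_force: 0.0
```

```bash
python3 st.py; python3 -c "
from plan import *
print(sense()['width'],to([.5666,-.0097,.1775]))
p,d=look('side','d8');P=cloud('side',d).reshape(-1,3)[d.ravel()>0]
m=(np.hypot(P[:,0]-.5666,P[:,1]+.0097)<.026)&(P[:,2]>.2);print('cup base top z',np.percentile(P[m,2],[50,95]),m.sum(),P[m].mean(0))"
```

```text
25.3 [-0.5584, 0.6156, 2.382, 2.1604, 1.4749, 1.6865] [ 0.5725 -0.0076  0.1769] [-2.89403992  1.55497323 -2.47789173] z [ 0.915  0.404 -0.015] x [-0.012 -0.01  -1.   ] y [-0.404  0.915 -0.004]
0.9997565530624124 [-0.5  0.4  1.7]
cup base top z [0.22787029 0.23085788] 192 [ 0.56683219 -0.00980696  0.22793354]
```

The cup is standing released, with its base at 0.230. Now I'll retreat, shut the fingers, and use their flank to push the pull block shut.

>>> {"op": "play_rows", "data": {"deltas": [{"tx":0,"ty":0,"tz":-15,"yaw":0,"gripper":1},{"tx":0,"ty":0,"tz":-45,"yaw":0,"gripper":1},{"tx":0,"ty":0,"tz":-85,"yaw":0,"gripper":1},{"tx":-30,"ty":0,"tz":-125,"yaw":0,"gripper":0.5},{"tx":-75,"ty":0,"tz":-130,"yaw":0,"gripper":0}]}}

```text
time: 25.85
ee_pos: [0.4526, -0.0626, 0.2514]
orientation: [2.754, 1.551, -3.122]
ft_force: [0.6, -1.3, 1.7]
width: 0.692
finger_force: 0.0
```

```bash
python3 st.py; python3 - <<'E'
from plan import *
C=np.array([.5835,.2395,.1]);ex=np.array([.9974,-.072,0]);ey=np.array([.072,.9974,0])
p,d=look('scene','s9');P=cloud('scene',d);hsv=cv2.cvtColor(p,cv2.COLOR_RGB2HSV)
ok=(d>0)&(P[...,0]>.5)&(P[...,0]<.68)&(P[...,1]>.1)&(P[...,1]<.45)&(P[...,2]>.169)&(P[...,2]<.186)&(hsv[...,1]>70)
q=P[ok];r=cv2.minAreaRect(q[:,:2].astype(np.float32)*1000);print('pull',r, (np.array([*r[0],100])/1000-C)@np.c_[ex,ey])
p,a,s=T();u=a.as_matrix()[:,2]
def g(bx,by,z): return (a.inv().apply(C*[1,1,0]+bx*ex+by*ey+[0,0,z]-.011*u-p)*1000).round()
for t in((-.015,.105,.26),(-.015,.105,.177),(-.015,-.043,.177)):print(t,g(*t))
E
```

```text
25.85 [-0.9946, 0.302, 2.5712, 1.7288, 1.5082, 1.8435] [ 0.4526 -0.0626  0.2514] [ 2.75385414  1.55062503 -3.12204097] z [ 0.918  0.396 -0.019] x [-0.02 -0.   -1.  ] y [-0.396  0.918  0.008]
pull ((589.8818969726562, 297.281982421875), (18.384204864501953, 52.19229507446289), 85.78914642333984) [0.002205   0.05809125]
(-0.015, 0.105, 0.26) [ -4. 326. 264.]
(-0.015, 0.105, 0.177) [ 79. 328. 264.]
(-0.015, -0.043, 0.177) [ 82. 196. 195.]
```

>>> {"op": "play_rows", "data": {"deltas": [{"tx":-2,"ty":44,"tz":12,"yaw":0,"gripper":0},{"tx":-4,"ty":88,"tz":24,"yaw":0,"gripper":0},{"tx":-5,"ty":132,"tz":36,"yaw":0,"gripper":0},{"tx":-5,"ty":176,"tz":48,"yaw":0,"gripper":0},{"tx":-5,"ty":220,"tz":60,"yaw":0,"gripper":0}]}}

```text
time: 26.4
ee_pos: [0.4965, 0.1108, 0.2331]
orientation: [-2.046, 1.564, -1.618]
ft_force: [0.6, -0.4, 1.1]
width: -0.002
finger_force: 0.0
```

>>> {"op": "play_rows", "data": {"deltas": [{"tx":0,"ty":21,"tz":41,"yaw":0,"gripper":0},{"tx":0,"ty":42,"tz":82,"yaw":0,"gripper":0},{"tx":0,"ty":63,"tz":123,"yaw":0,"gripper":0},{"tx":0,"ty":85,"tz":164,"yaw":0,"gripper":0},{"tx":0,"ty":106,"tz":204,"yaw":0,"gripper":0}]}}

```text
time: 26.9
ee_pos: [0.6364, 0.2952, 0.2314]
orientation: [-2.46, 1.565, -2.028]
ft_force: [0.2, -0.7, -0.3]
width: 0.004
finger_force: 0.0
```

```bash
cat > g.py <<'E'
from plan import *
C=np.array([.5835,.2395,0]);ex=np.array([.9974,-.072,0]);ey=np.array([.072,.9974,0])
p,a,s=T();u=a.as_matrix()[:,2]
def g(bx,by,z): return (a.inv().apply(C+bx*ex+by*ey+[0,0,z]-.011*u-p)*1000).round(1)
t=p+.011*u-C;print('tip box',t@ex,t@ey,t[2])
for t in((-.015,.105,.18),(-.015,-.043,.18)):print(t,g(*t))
E
python3 st.py; python3 g.py
```

```text
26.9 [0.3255, 0.506, 2.2595, 3.0268, 1.1922, 1.6091] [0.6364 0.2952 0.2314] [-2.46016071  1.56474715 -2.02795447] z [ 0.908  0.419 -0.005] x [-0.003 -0.005 -1.   ] y [-0.419  0.908 -0.004]
tip box 0.05841740607093719 0.06463237640965536 0.2313018568326124
(-0.015, 0.105, 0.18) [ 51.2  71.  -44.5]
(-0.015, -0.043, 0.18) [  52.1  -58.6 -116. ]
```

>>> {"op": "play_rows", "data": {"deltas": [{"tx":0,"ty":35,"tz":-22,"yaw":0,"gripper":0},{"tx":0,"ty":71,"tz":-45,"yaw":0,"gripper":0},{"tx":5,"ty":71,"tz":-45,"yaw":0,"gripper":0},{"tx":25,"ty":71,"tz":-45,"yaw":0,"gripper":0},{"tx":25,"ty":71,"tz":-45,"yaw":0,"gripper":0}]}}

```text
time: 27.4
ee_pos: [0.5646, 0.3379, 0.2033]
orientation: [-2.722, 1.56, -2.29]
ft_force: [-0.6, -0.1, -0.4]
width: 0.001
finger_force: 0.0
```

```bash
python3 st.py; python3 g.py
```

```text
27.4 [0.5095, 0.5524, 2.33, 3.2227, 1.3026, 1.5457] [0.5646 0.3379 0.2033] [-2.72158834  1.56005376 -2.29027263] z [ 0.908  0.418 -0.01 ] x [-0.007 -0.008 -1.   ] y [-0.418  0.908 -0.004]
tip box -0.01626554240062189 0.10205965801443541 0.20323055566441256
(-0.015, 0.105, 0.18) [23.2  2.1  2.8]
(-0.015, -0.043, 0.18) [  24.5 -127.6  -68.6]
```

>>> {"op": "play_rows", "data": {"deltas": [{"tx":10,"ty":2,"tz":2,"yaw":0,"gripper":0},{"tx":20,"ty":2,"tz":2,"yaw":0,"gripper":0},{"tx":25,"ty":2,"tz":2,"yaw":0,"gripper":0},{"tx":25,"ty":2,"tz":2,"yaw":0,"gripper":0},{"tx":25,"ty":2,"tz":2,"yaw":0,"gripper":0}]}}

```text
time: 27.9
ee_pos: [0.5668, 0.3399, 0.1815]
orientation: [-2.398, 1.565, -1.969]
ft_force: [-0.2, -0.0, 0.2]
width: -0.0
finger_force: 0.0
```

```bash
python3 g.py; python3 -c "
from plan import *
print(sense()['ft_force'])
look('scene','s10');look('side','d10')
cv2.imwrite('pics/v10.png',np.hstack([cv2.resize(cv2.imread('pics/s10.png')[90:190,340:460],(480,400)),cv2.resize(cv2.imread('pics/d10.png')[70:170,250:330],(320,400))]))"
```

```text
tip box -0.014282394544977137 0.10420947160445157 0.18142360376211603
(-0.015, 0.105, 0.18) [ 1.4  1.  -0.2]
(-0.015, -0.043, 0.18) [   2.2 -128.7  -71.4]
[-0.2254739  -0.03779419  0.18315187]
```

View pics/v10.png

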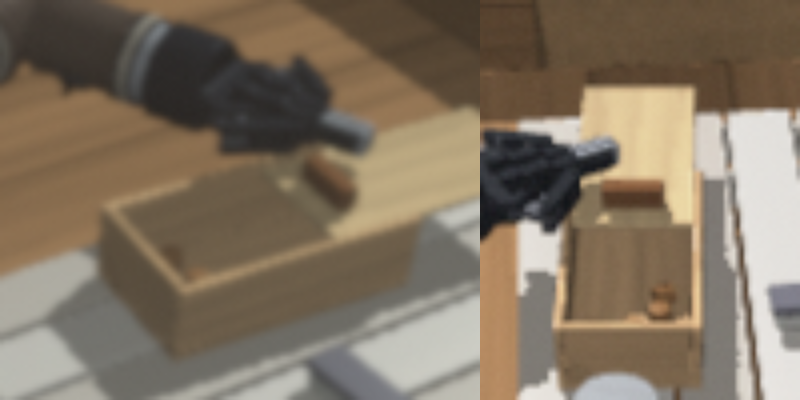

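The closed fingertip at (600,155) in the right-hand view is just behind the pull block at (632,192), with no contact. I'll push the block toward -y.

>>> {"op": "play_rows", "data": {"deltas": [{"tx":4,"ty":-9,"tz":-5,"yaw":0,"gripper":0},{"tx":4,"ty":-26,"tz":-14,"yaw":0,"gripper":0},{"tx":4,"ty":-43,"tz":-24,"yaw":0,"gripper":0},{"tx":4,"ty":-60,"tz":-33,"yaw":0,"gripper":0},{"tx":4,"ty":-77,"tz":-43,"yaw":0,"gripper":0}]}}

```text
time: 28.5
ee_pos: [0.5592, 0.252, 0.1781]
orientation: [-2.361, 1.565, -1.928]
ft_force: [0.8, 1.4, -0.5]
width: 0.001
finger_force: 0.8
```

```bash
cat > pull.py <<'E'
from plan import *
C=np.array([.5835,.2395,.1]);ex=np.array([.9974,-.072,0]);ey=np.array([.072,.9974,0])
for n in('scene','side'):
    p,d=look(n,n+'p');P=cloud(n,d);hsv=cv2.cvtColor(p,cv2.COLOR_RGB2HSV)
    ok=(d>0)&(P[...,0]>.5)&(P[...,0]<.68)&(P[...,1]>.1)&(P[...,1]<.45)&(P[...,2]>.169)&(P[...,2]<.186)&(hsv[...,1]>70)
    q=P[ok]-C;x=q@ex;y=q@ey;print(n,len(q),'pull x',np.percentile(x,[2,98]),'y',np.percentile(y,[2,98]))
    m=(d>0)&(abs(P[...,2]-.159)<.004);q=P[m]-C;x=q@ex;y=q@ey;k=(abs(x)<.04)&(y>-.15)&(y<.3);print('cover end y',np.percentile(y[k],[.5,99.5]))
E
python3 g.py; python3 pull.py
```

```text
tip box -0.015554262776993611 0.01602816532450644 0.1781049798994643
(-0.015, 0.105, 0.18) [-2.3 77.6 43.5]
(-0.015, -0.043, 0.18) [ -1.6 -51.9 -28.1]
scene 111 pull x [-0.06820035  0.02608672] y [-0.08153511  0.00237308]
cover end y [-0.09831202  0.15265475]
side 81 pull x [-0.02901918  0.02187572] y [-0.02791272 -0.00668875]
cover end y [-0.10098516  0.14838569]
```

>>> {"op": "play_rows", "data": {"deltas": [{"tx":0,"ty":-15,"tz":-8,"yaw":0,"gripper":0},{"tx":0,"ty":-30,"tz":-16,"yaw":0,"gripper":0},{"tx":0,"ty":-42,"tz":-23,"yaw":0,"gripper":0},{"tx":0,"ty":-48,"tz":-26,"yaw":0,"gripper":0},{"tx":0,"ty":-52,"tz":-28,"yaw":0,"gripper":0}]}}

```text
time: 29.1
ee_pos: [0.5545, 0.1981, 0.1782]
orientation: [-2.292, 1.564, -1.847]
ft_force: [3.7, 19.1, -1.3]
width: -0.001
finger_force: 8.1
```

```bash
python3 g.py; python3 pull.py
```

```text
tip box -0.01636050395755453 -0.037890117487019 0.17813932764000578
(-0.015, 0.105, 0.18) [ -2.8 123.5  71.9]
(-0.015, -0.043, 0.18) [-1.8 -5.1 -1.4]
scene 106 pull x [-0.0622462   0.02687974] y [-0.12339823 -0.04138203]
cover end y [-0.0986286   0.10130534]
side 87 pull x [-0.0276814   0.02298623] y [-0.07758662 -0.05627014]
cover end y [-0.10112698  0.0981172 ]
```

>>> {"op": "play_rows", "data": {"deltas": [{"tx":0,"ty":15,"tz":5,"yaw":0,"gripper":0},{"tx":0,"ty":30,"tz":10,"yaw":0,"gripper":0},{"tx":-40,"ty":30,"tz":0,"yaw":0,"gripper":0},{"tx":-85,"ty":30,"tz":-20,"yaw":0,"gripper":0},{"tx":-120,"ty":30,"tz":-60,"yaw":0,"gripper":0}]}}

```text
time: 29.7
ee_pos: [0.4988, 0.2003, 0.2976]
orientation: [-1.913, 1.567, -1.48]
ft_force: [0.4, -0.3, 1.1]
width: 0.004
finger_force: 0.0
```

>>> {"op": "play_rows", "data": {"deltas": [{"tx":-20,"ty":0,"tz":-40,"yaw":0,"gripper":0},{"tx":-40,"ty":0,"tz":-80,"yaw":0,"gripper":0},{"tx":-40,"ty":0,"tz":-100,"yaw":0,"gripper":0},{"tx":-40,"ty":0,"tz":-100,"yaw":0,"gripper":0},{"tx":-40,"ty":0,"tz":-100,"yaw":0,"gripper":0}]}}

```text
time: 30.2
ee_pos: [0.5001, 0.1805, 0.3493]
orientation: [-2.773, 1.56, -2.333]
ft_force: [0.1, 0.6, 0.1]
width: 0.0
finger_force: 0.0
```

```bash
python3 pull.py; python3 - <<'E'
from plan import *
for n in('scene','side'):
    d=np.load(f'/tmp/{n}p.npz')['d'];P=cloud(n,d)
    base=(d>0)&(P[...,2]>.108)&(P[...,2]<.24)&(P[...,0]>.49)&(P[...,0]<.9)&(abs(P[...,1])<.5)
    k,l,st,c=cv2.connectedComponentsWithStats(base.astype(np.uint8))
    for j in range(1,k):
        if st[j,4]<12: continue
        q=P[l==j];print(n,c[j].round(),st[j,4],np.percentile(q,1,0).round(3),np.percentile(q,99,0).round(3))
cv2.imwrite('pics/v11.png',np.hstack([cv2.resize(cv2.imread('pics/scenep.png')[90:250,270:510],(480,320)),cv2.resize(cv2.imread('pics/sidep.png')[80:240,230:390],(320,320))]))
E
```

```text
scene 93 pull x [-0.02238884  0.02726375] y [-0.0751556  -0.05937514]
cover end y [-0.09815354  0.10086711]
side 82 pull x [-0.02557519  0.02304949] y [-0.07703474 -0.05818965]
cover end y [-0.10044115  0.09772531]
scene [404. 150.] 2756 [0.527 0.138 0.11 ] [0.647 0.337 0.178]
scene [325. 164.] 1073 [ 0.544 -0.044  0.11 ] [0.599 0.012 0.232]
scene [255. 193.] 1503 [ 0.531 -0.256  0.109] [ 0.609 -0.177  0.207]
scene [436. 192.] 455 [0.696 0.201 0.109] [0.834 0.235 0.126]
scene [181. 225.] 1393 [ 0.514 -0.459  0.108] [ 0.624 -0.352  0.15 ]
scene [312. 248.] 566 [ 0.682 -0.191  0.109] [ 0.847 -0.125  0.128]
side [286. 155.] 2763 [ 0.525 -0.045  0.111] [0.64  0.334 0.23 ]
side [341. 144.] 305 [0.692 0.2   0.108] [0.829 0.235 0.126]
side [287. 246.] 1417 [ 0.524 -0.257  0.111] [ 0.605 -0.178  0.206]
side [360. 234.] 405 [ 0.679 -0.192  0.109] [ 0.842 -0.129  0.128]
side [291. 316.] 1583 [ 0.512 -0.459  0.109] [ 0.619 -0.352  0.149]
```

View pics/v11.png

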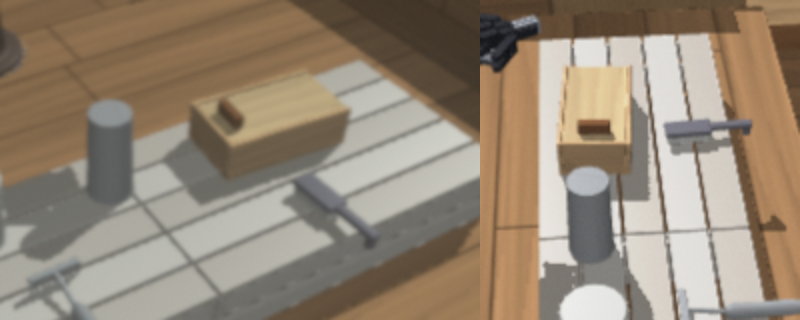

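The cover is flush and shut: the pull is at y -0.067 against the nominal -0.068. The cup stands mouth down at (110,150) left and (590,215) right, the bystanders haven't moved, and the arm is clear.

```bash
python3 -c "
from bench import *
print(sign_off())"
```

```text
the job is handed in; nothing more can be done
None
```

The job is handed in at about 30 s of the 72 s allowed, with no verdict returned. In the last views the cover is shut, the empty cup stands mouth down on the crates, and the tub, bowl, rake and brush have not moved. The treats went into the box and none lay outside, but I could see only a few of them, so all seven being inside is not confirmed.

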